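# Fit the recorder's battery and prove it

## Robot

A 6-joint arm with a two-finger parallel gripper is mounted at the origin on the work surface. World frame = base frame: x ahead of the robot, y to its left, z up, the work surface at z = 0. Lengths are in mm, angles in rad, forces in N, time in s.
With the tool pointing down it reaches from about 300 to 850 mm from the base axis. Payload 5.4 kg.
Tool frame: the origin (TCP) lies on the centre line of the jaws, within the pads' length; the fingertips stand 11 mm ahead of it and the grasp point (between the pads) lies 8 mm behind it; y points along the fingers, x is the direction in which the jaws open and shut, and the axes are right-handed (so a half turn about y gives the same grasp; the last joint's range is limited). The gripper opens to 85 mm and grips with 20 to 120 N. Pads are 22 mm wide; open, the fingers measure 114 mm over their backs; the gripper's body (76 mm by 85 mm) begins 54 mm behind the grasp point. The pads swing forward as they close: fully open they stand 13 mm farther back than shut.
Start: joints at [-1.333, 0.158, 1.597, -0, 1.386, -0.21], TCP at [248.941, -518.3, 212.899] pointing down, gripper open.
Joint ranges: [-2.91, 2.91], [-0.94, 2.29], [0.18, 2.7], [-1.29, 4.43], [0.17, 2.64], [-3, 3]. Speed limits (rad/s): [2.57, 2.57, 3.14, 3.14, 3.14, 3.14].

## Interface

Orientations are given as a unit quaternion [w, x, y, z].
In Python, from station import sense, grab_frame, finish_job, spot_in, silhouettes gives the robot as it stands.
- The arm moves only by the tool drive_tool, never from a script. Its argument "plan" is a list that holds one entry, the list of rows, each a list of 7 numbers: the shift along the tool's x, y, z in cm, then the turn, a rotation vector about the tool's x, y, z in degrees, then the finger opening in cm, from 0 to 8.54. A call has exactly 5 rows; each row shifts and turns the commanded pose from where the row before left it, along the tool's axes as they then stand; what a row does not reach is not made up. A row lasts 1/8 s, in which the tool goes at most 62.5 mm and 10.7 degrees, less where a joint would pass 70% of its speed; a pose out of reach is approached as far as the arm can. A call is refused whole if a number of a shift passes 6.25 or a number of a turn 10.7, either way. A call with a gripper value outside its range is refused whole. The fingers move at their own pace and stop on an object; "newtons" is the grip in N (left out, the last holds). Time passes only in rows, so rows that do not move let the fingers close, or fill a call up. It gives the time, the measured TCP pose, the force and the opening at its end, in the units of the state.
- sense(): the state, without advancing time (a new reading comes with each control period).
- grab_frame(name): name is "side" or "top" or "wrist"; returns a dict with "pixels" (400x640x3 uint8, red, green, blue), "fx", "fy", "cx", "cy" (pixels), "D" ([k1, k2, p1, p2, k3] as OpenCV has them; the pictures are not rectified), "xyz" and "rotation" of the camera in the world. Camera axes: x right, y up, looking along -z (the intrinsics and any distortion apply to the point x, -y, -z); pixel columns grow to the right and rows downward; lengths in mm; the calibration is good to about 2 mm. A picture is of the moment at which its call begins. There is no depth.
- finish_job(): hands the job in, once; it reports no verdict.
Trained networks look in a picture, given as the dict that the camera call returned (one of the last four; its "shot" number tells which), for a name from the list of things; names that differ only in an ending like _2 or _b are one class to them, and where a whole thing is asked for, a point or a joint stands for the part that bears it (a point fixed in the world has none). Each returns a list of dicts, best first, with "p" (0 to 1); they miss things now and then, are a little off and sometimes report something else, mostly with a low value. They report only what shows in the picture. A call takes as long as a camera call. They do not tell look-alikes from the thing itself.
- spot_in(thing, picture): "xy" ([column, row] in pixels, amid what is visible of it).
- silhouettes(thing, picture): "region" (400x640 bool, what is visible of it) and "xy" ([column, row] in pixels, amid what is visible of it).
The state is a dict: "time_s": time; "joints": joint angles; "dq": joint speeds; "joint_efforts": joint torques, N m; "tcp_pos": TCP position; "ee_rot": TCP orientation; "wrist_force": force on the tool from outside, world axes, zero at the start; "wrist_torque": the same for the moment, N m; "grip_width": opening from 0.0 (shut) to 1.0 (fully open).
Only numpy, scipy, OpenCV 4.12 (cv2) and the standard library are available. Lean on these libraries where they do the work, as an engineer would, in place of code of your own. Each camera call takes 0.05 s, during which the arm holds its last target.

## Task

Get the field recorder ready to go out: push its battery hatch so that the push-push latch lets it spring open, lower the loose battery pack into the bay by its finger rib (do not drop it in), then swing the hatch down and push until the latch catches and it stays shut by itself. With the hatch latched, push the battery-check slide to its end and let it spring back home. Leave the other things on the bench where they are.

Things in the scene. Friction and masses are not known exactly. Their poses are not given: they have to be found in the camera images.
- recorder: Rugged grey field recorder, too heavy to shift: shell 200 (its x) x 220 (y) mm, flat deck 70 mm above the bench. Origin under the shell's centre, on the bench; z up, x to its rear (away from the robot), y to its left. Deck's right half (y < 0): battery hatch, 34 mm above the deck. Left half: spring-return slide in front, small gauge and plug (under 15 mm tall) behind.
- hatch (a joint): Angle (rad) of the battery hatch: 0 = latched shut (as at the start), -0.043 = pushed in to the stop, 1.95 = wide open, leaning back past upright. Hinged along its rear edge. A damped spring always drives it open (1 to 3 N at its front edge; about 2 s from shut to wide open) unless latched; it sweeps up and back.
- hatch_press (a point): Middle of the ribbed press strip on the hatch's outer face, 21 mm from its front edge; moves with the hatch. Shut: 104 mm above the bench, z axis = outward normal (up), x axis to the hinge. 112 mm from the hinge line and 15 mm outward of it. Hatch: grey lid 131 (x) x 98 (y) mm, top 5 mm thick, skirt 22 mm deep, recorder x -93 to +38 mm, 7 mm gap under the skirt when latched.
- hatch_hinge (a point): Middle of the hatch's hinge line, fixed to the recorder at x = +40, y = -52 mm, 89 mm above the bench; the line runs along recorder y. Axes parallel to the recorder's.
- latch (a point): Mouth of the push-push latch in the deck under the hatch's front edge (recorder x = -82, y = -52 mm). A push on the strip right down to the stop (5 mm below latched, 3 to 5 N; up to 20 N does no harm), then letting go, toggles it: latched -> hatch springs open; open and swung down -> hatch stays shut. A push ending over 0.5 mm short of the stop may not toggle. The hatch's tongue hangs 30 mm below its skirt.
- bay (a point): Centre of the floor of the battery bay under the hatch: an open-topped pocket 86 (recorder x) x 66 (y) mm, 36 mm deep, floor 34 mm above the bench, empty at the start. At recorder x = -20, y = -52 mm; axes parallel to the recorder's.
- pack_center (a point): Centre (28 mm above the underside) of the loose battery pack, black, 0.2 to 0.4 kg: block 74 (x) x 54 (y) x 32 mm with an upright finger rib on top, 50 (x) x 14 (y) mm, top 56 mm above the underside. Grip the rib from above across its 14 mm. It goes in the bay with its x along the recorder's x, either way round, 6 mm clear all round. Starts upright at one of three places beside the recorder.
- check_slide (a joint): Travel (m) of the battery-check slide on the deck: 0 = home (front end of its track), 0.030 = its end. It moves along recorder +x (to the rear); a spring (1.5 N at home, 4.5 N at the end) returns it home at once when let go.
- slide_knob (a point): Centre of the slide's black knob, 12 (recorder x, along its travel) x 26 (y) x 18 mm tall, standing on a flat steel bezel 3 mm above the deck; knob top 91 mm above the bench. At home it is at recorder x = -65, y = +58 mm, with 29 mm of free deck in front of it (toward the robot).
- canister: Bystander: aluminium canister with a dark cap, 50 mm across, 54 mm tall; origin under its centre. It, the tape and the pack share three places, in any order.
- tape: Bystander: roll of tape lying flat, 80 mm across, 24 mm high; origin under its centre.
- driver: Bystander: screwdriver lying along its x, 190 mm long, 26 mm thick; origin under its middle.
- meter: Bystander: grey multimeter on its back, beyond and right of the recorder, 150 (x) x 76 (y) x 30 mm; origin under its centre.
- seal: Bystander: rubber sealing ring lying flat in front of the recorder, 60 mm across, 6 mm high; origin under its centre.
- port_cap: Bystander: grey round port cap in front of the recorder, 60 mm across, 18 mm high; origin under its centre.
- screw_tray: Bystander: small aluminium tray of screws beyond and left of the recorder, 100 (x) x 75 (y) x 22 mm; origin under its centre.
Mind the look-alikes: they are no part of the job. Leave any turquoise look-alike of the part that bears pack_center alone.

How it is judged (in metres and radians):
On the way, in this order (a step that is already met when the one before it is completed fails the run):
1. the hatch is unlatched and stands wide open (value of joint hatch above 1.7 rad), for 0.2 s.
2. the pack lies flat in the bay, let go, under the open hatch (x of pack_center in the frame of bay between -0.009 and 0.009 m and y of pack_center in the frame of bay between -0.009 and 0.009 m and z of pack_center in the frame of bay below 0.031 m and angle between pack_center's own z axis and vertical below 0.1 rad and contact force between the fingers and pack below 0.1 N and value of joint hatch above 1.2 rad), for 0.2 s.
3. the hatch is latched shut and stays so without being pushed (value of joint hatch between -0.015 and 0.02 rad and contact force between the fingers and hatch below 0.1 N), for 0.4 s.
4. with the hatch latched, the battery-check slide is pushed to its end (value of joint hatch between -0.015 and 0.02 rad and value of joint check_slide above 0.027 m), for 0.05 s.
At the end, for the whole second after the job is handed in: Hatch latched shut by itself (angle -0.015 to 0.02 rad), pack at rest flat in the bay (centre within 9 mm of the bay's along and across, on the floor to 3 mm, tilt under 0.1 rad), slide home within 2 mm, nothing else moved by 40 mm (value of joint hatch between -0.015 and 0.02 rad and x of pack_center in the frame of bay between -0.009 and 0.009 m and y of pack_center in the frame of bay between -0.009 and 0.009 m and z of pack_center in the frame of bay below 0.031 m and angle between pack_center's own z axis and vertical below 0.1 rad and value of joint check_slide between -0.002 and 0.002 m and linear speed of pack below 0.02 m/s); the robot touches nothing.
It fails at once if the pack was dropped into the bay instead of lowered (linear speed of pack above 0.6 m/s and horizontal distance between pack_center and bay below 0.04 m and contact force between the fingers and pack below 0.1 N).
It fails at once if another thing on the bench was knocked out of its place (distance of any of canister, tape, driver, meter, seal, port_cap, screw_tray from where it was at the start of the episode above 0.04 m).
It also fails if it takes over 72 s, if anything falls off the work surface, if the arm or the gripper's body presses on something with over 40 N, if the wrist force passes 120 N, or if a joint passes its speed limit or range.

## Working session

There is one attempt and no reset: what is moved stays moved. The work goes in short steps, Python scripts to look and compute and a tool call to move; the robot and the scene stay as the last step left them, time stands still between calls to the robot, and variables do not carry over. Pictures are saved under pics/ and viewed, and the job is handed in when it is done.

Besides the shell and the picture viewer there is one more tool, called after "Call:" by a JSON object that holds its "fn" and its "kwargs". drive_tool: Moves the arm, as the interface text tells. Its arguments: {"type":"object","properties":{"plan":{"type":"array"},"newtons":{"type":"number"}},"required":["plan"]}

```bash
ls; mkdir -p pics
cat > h.py <<'E'
import numpy as np, cv2, json
from station import sense, grab_frame, finish_job, spot_in, silhouettes
def save(f,name,crop=None,scale=1):
    im=f["pixels"][:,:,::-1].copy()
    if crop: x0,y0,x1,y1=crop; im=im[y0:y1,x0:x1]
    if scale!=1: im=cv2.resize(im,None,fx=scale,fy=scale,interpolation=cv2.INTER_CUBIC)
    cv2.imwrite("pics/"+name,im)
def R_(f):
    r=np.array(f["rotation"],float)
    if r.shape==(3,3): return r
    w,x,y,z=r.ravel()
    from scipy.spatial.transform import Rotation
    return Rotation.from_quat([x,y,z,w]).as_matrix()
def K_(f): return np.array([[f["fx"],0,f["cx"]],[0,f["fy"],f["cy"]],[0,0,1.]])
def ray(f,uv):
    p=cv2.undistortPoints(np.array([[uv]],float),K_(f),np.array(f["D"],float))[0,0]
    return np.array(f["xyz"],float),R_(f)@np.array([p[0],-p[1],-1.])
def onz(f,uv,z):
    o,d=ray(f,uv); return o+d*(z-o[2])/d[2]
def proj(f,P):
    P=np.atleast_2d(P).astype(float); c=(P-np.array(f["xyz"],float))@R_(f)
    c=c*np.array([1,-1,-1]); 
    return cv2.projectPoints(c,np.zeros(3),np.zeros(3),K_(f),np.array(f["D"],float))[0][:,0]
def st():
    s=sense(); 
    print({k:np.round(v,3).tolist() for k,v in s.items()})
E
python3 - <<'E'
from h import *
st()
for n in ["top","side","wrist"]:
    f=grab_frame(n); save(f,n+"0.png"); print(n,f["xyz"],f["rotation"],f["fx"],f["D"])
    for t in ["pack_center","hatch","hatch_press","slide_knob","canister","tape","driver","meter","seal","port_cap","screw_tray","recorder"]:
        print(t,[(np.round(d["xy"],1).tolist(),round(d["p"],2)) for d in spot_in(t,f)])
E
```

```text
pics
{'time_s': 0.0, 'joints': [-1.333, 0.159, 1.598, 0.0, 1.386, -0.21], 'dq': [-0.0, 0.003, -0.001, -0.001, 0.0, 0.001], 'joint_efforts': [0.001, -39.6, -33.143, -0.0, 0.008, 0.0], 'tcp_pos': [248.795, -517.673, 211.902], 'ee_rot': [0.599, -0.598, 0.377, -0.376], 'wrist_force': [-0.307, 0.411, 0.412], 'wrist_torque': [0.025, -0.016, -0.017], 'grip_width': 0.999}
top [ 492.63216463   40.2723917  1109.37413379] [-0.70564262 -0.01604538  0.02955618  0.70776937] 390.7541055169759 [-0.03234925  0.          0.          0.          0.        ]
pack_center [([229.2, 194.8], 0.79), ([149.1, 183.6], 0.74), ([190.9, 200.7], 0.59)]
hatch [([323.1, 214.5], 0.65)]
hatch_press [([326.2, 218.3], 0.9), ([310.4, 202.9], 0.53)]
slide_knob [([279.6, 223.4], 0.58)]
canister [([210.9, 261.7], 0.77)]
tape [([445.0, 255.5], 0.91)]
driver [([455.1, 182.2], 0.6)]
meter [([419.5, 135.5], 0.75)]
seal [([430.2, 262.0], 0.53)]
port_cap [([404.9, 274.0], 0.71)]
screw_tray [([231.2, 139.1], 0.87)]
recorder [([304.8, 203.2], 0.85)]
side [186.29193514 982.52180288 701.25894029] [-0.15831689 -0.08592963  0.47735918 
[... 296 characters left out ...]
], 0.22), ([320.7, 207.8], 0.16)]
canister [([337.4, 184.8], 0.44)]
tape [([410.1, 162.5], 0.69)]
driver [([333.2, 294.5], 0.6), ([343.0, 142.6], 0.56)]
meter [([296.4, 150.5], 0.7), ([409.9, 166.7], 0.26), ([211.4, 248.7], 0.17)]
seal [([297.5, 149.8], 0.68), ([379.2, 286.1], 0.59)]
port_cap [([412.2, 184.6], 0.49)]
screw_tray [([212.9, 251.7], 0.88)]
recorder [([319.1, 206.2], 0.7)]
wrist [ 323.67239039 -482.16431731  373.60269341] [ 0.83508444 -0.13906841  0.08775768 -0.52496908] 343.5379773399415 [0.00768905 0.         0.         0.         0.        ]
pack_center []
hatch []
hatch_press []
slide_knob []
canister []
tape []
driver []
meter []
seal []
port_cap []
screw_tray []
recorder []
```

View pics/top0.png

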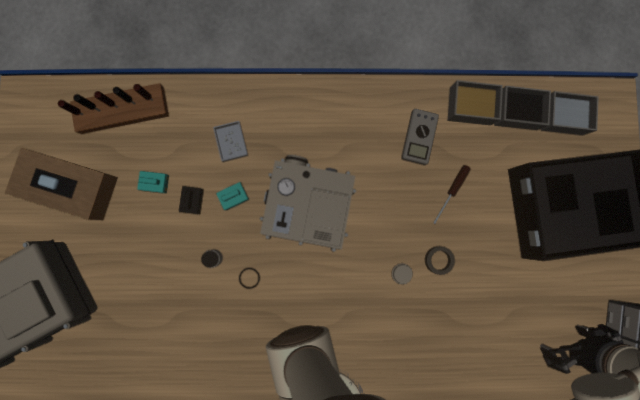

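View pics/side0.png

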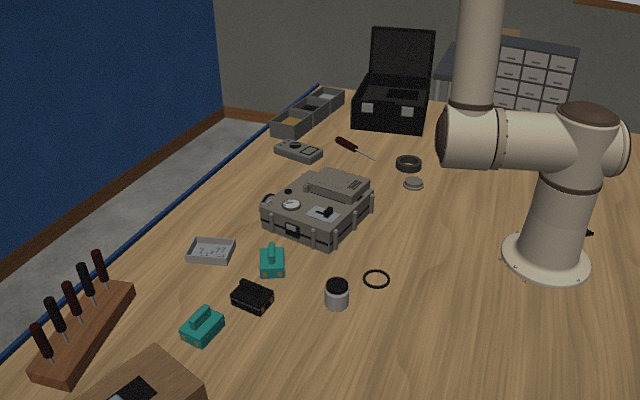

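Candidates for the pack: turquoise at (152,182), black at (191,200) and turquoise at (232,196) in the top view, which are (202,326), (252,297) and (271,261) in the side view. By the description (black) it is the one at (191,200). Next I check it in a close crop.

Run:
```python
from h import *
f=grab_frame("top"); np.save("top.npy",f,allow_pickle=True)
save(f,"t1.png",(130,145,260,235),6); save(f,"t2.png",(250,145,370,260),5)
g=grab_frame("side"); np.save("side.npy",g,allow_pickle=True)
save(g,"s1.png",(180,230,300,350),5); save(g,"s2.png",(250,155,385,255),5)
for t in ["pack_center"]:
  for fr in (f,g):
    for d in silhouettes(t,fr):
        r=d["region"]; c=cv2.findContours(r.astype(np.uint8),0,2)[0]; c=max(c,key=len)
        print(d["p"],np.round(d["xy"],1),r.sum(),cv2.minAreaRect(c), fr["pixels"][r].mean(0).round())
```

```text
0.86 [152.6 182.5] 587 ((153.0538330078125, 182.06924438476562), (29.644298553466797, 20.217662811279297), 7.125016689300537) [44. 94. 86.]
0.77 [187.3 202.1] 557 ((190.5341339111328, 200.20989990234375), (21.55721092224121, 26.93190574645996), 6.709836483001709) [32. 28. 23.]
0.61 [229.5 196.6] 535 ((232.8196258544922, 196.46908569335938), (20.408458709716797, 27.109745025634766), 66.03751373291016) [47. 98. 89.]
0.95 [271.4 262.2] 733 ((271.4463806152344, 260.32061767578125), (34.64604568481445, 24.202281951904297), 87.39744567871094) [ 43. 104.  95.]
0.95 [202.4 325.9] 1333 ((201.00381469726562, 326.5868225097656), (33.356224060058594, 46.9321403503418), 42.51044845581055) [41. 92. 84.]
0.67 [250.9 297.7] 1145 ((251.60000610351562, 297.29998779296875), (41.59086227416992, 31.304948806762695), 26.56505012512207) [29. 27. 25.]
```

View pics/t1.png

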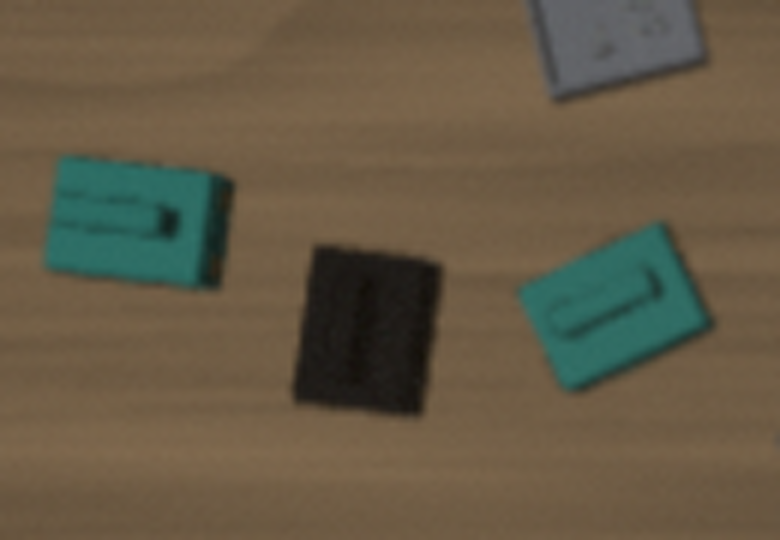

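View pics/t2.png

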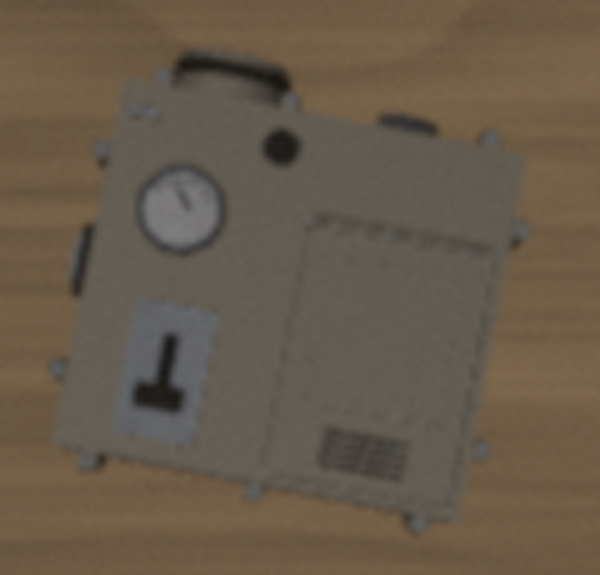

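View pics/s1.png

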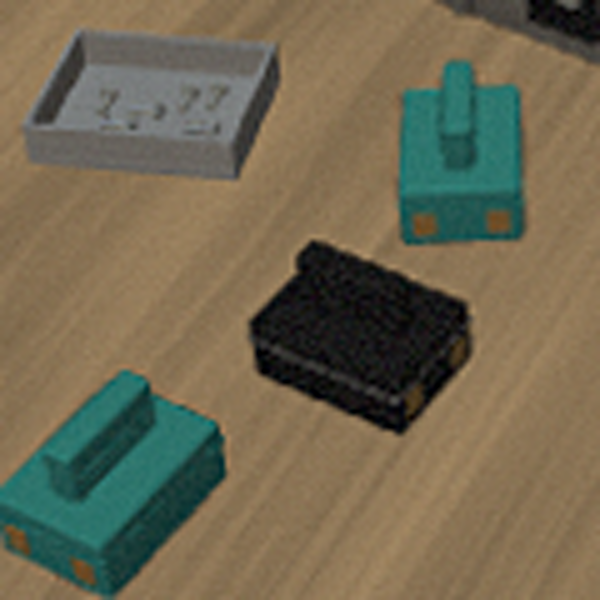

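View pics/s2.png

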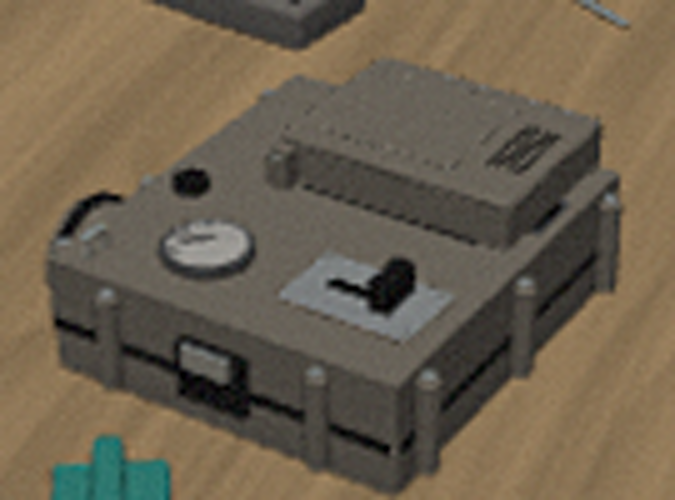

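Top crop (130+u/6, 145+v/6): the black pack at (191,200) is upright with its rib along the image vertical, flanked by two turquoise look-alikes at (152,182) and (232,196). The recorder's deck corners in the top view are about (274.6,162), (355,176), (341,248) and (261,233). Next I fit poses.

```bash
cat > fit.py <<'E'
from h import *
from scipy.optimize import least_squares
f=np.load("top.npy",allow_pickle=True).item(); g=np.load("side.npy",allow_pickle=True).item()
def W(p,L):
    L=np.atleast_2d(L).astype(float); c,s=np.cos(p[2]),np.sin(p[2])
    return np.c_[p[0]+c*L[:,0]-s*L[:,1],p[1]+s*L[:,0]+c*L[:,1],L[:,2]]
off=np.array([250,145]); toff=off
def t2(u,v): return np.array([250+(u+.5)/5-.5,145+(v+.5)/5-.5])
def s2(u,v): return np.array([250+(u+.5)/5-.5,155+(v+.5)/5-.5])
obsT=[((100,110,70),t2(123,85)),((100,-110,70),t2(525,155)),((-100,110,70),t2(55,440)),((-100,-110,70),t2(455,515)),
 ((-72,-52,104),t2(363,454)),((-65,58,91),t2(158,397))]
obsS=[((-100,110,70),s2(405,385)),((100,110,70),s2(50,262)),((-100,-110,70),s2(615,178)),((-72,-52,104),s2(525,148)),((-65,58,91),s2(400,267))]
def res(p):
    r=[proj(f,W(p,l))[0]-o for l,o in obsT]+[proj(g,W(p,l))[0]-o for l,o in obsS]
    return np.array(r).ravel()
if __name__=="__main__":
    s=least_squares(res,[460,60,0],loss="soft_l1")
    print(s.x,np.degrees(s.x[2])); print(res(s.x).reshape(-1,2).round(1))
    for sub in (obsT,):
        s2_=least_squares(lambda p:np.array([proj(f,W(p,l))[0]-o for l,o in sub]).ravel(),[460,60,0]); print("top only",s2_.x)
    p=s.x; np.save("rec.npy",p)
    for n,l in dict(press=(-72,-52,104),bay=(-20,-52,34),hinge=(40,-52,89),knob=(-65,58,82)).items(): print(n,W(p,l)[0].round(1))
    # pack
    obsP=[((0),0)]
    m=[d for d in silhouettes("pack_center",f)] if 0 else None
    # corners t1: scale 6 off 130,145 ; top of block z=32 corners
    T=lambda u,v: np.array([130+(u+.5)/6-.5,145+(v+.5)/6-.5])
    S=lambda u,v: np.array([180+(u+.5)/5-.5,230+(v+.5)/5-.5])
    oT=[((37,27,32),T(315,247)),((37,-27,32),T(441,263)),((-37,27,32),T(296,403)),((-37,-27,32),T(422,414))]
    oS=[((-37,27,32),S(403,397)),((37,27,32),S(256,335)),((-25,0,56),S(466,305)),((25,0,56),S(315,243))]
    R=lambda p:np.array([proj(f,W(p,l))[0]-o for l,o in oT]+[proj(g,W(p,l))[0]-o for l,o in oS]).ravel()
    q=least_squares(R,[500,300,0],loss="soft_l1").x
    print("pack",q,np.degrees(q[2])); print(R(q).reshape(-1,2).round(1)); np.save("pack.npy",q)
    for n,uv,z in [("turqR",(232.8,196.5),16),("turqL",(152.6,182.5),16),("can",(211,258),54),("seal",(249,278),3),("port",(402,273),18),("tray",(231,141),20)]:
        print(n,onz(f,uv,z).round(0))
E
python3 fit.py
```

```text
[ 5.59926992e+02  4.53708205e+01 -1.80027749e-01] -10.314830235739898
[[-0.5 -0.4]
 [-0.2  0.1]
 [-0.7  2.2]
 [ 1.1  1.8]
 [ 0.2 -0.1]
 [-0.1  1.1]
 [-0.6 -0.2]
 [-0.4 -1. ]
 [ 0.9 -2. ]
 [-0.8 -0.5]
 [-1.   0.2]]
top only [ 5.61900828e+02  4.51021806e+01 -1.87622909e-01]
press [479.8   7.1 104. ]
bay [530.9  -2.2  34. ]
hinge [590. -13.  89.]
knob [506.4 114.1  82. ]
pack [573.97092897 369.45206222 -75.51458135] -4326.666803273874
[[  0.1   1. ]
 [ -1.6   0.5]
 [ -0.4   1.6]
 [ -2.    2. ]
 [  0.6  -3.9]
 [ -0.4  -4. ]
 [-10.3  -4.8]
 [ -0.7  -0.5]]
turqR [588. 255.  16.]
turqL [628. 481.  16.]
can [419. 304.  54.]
seal [360. 210.   3.]
port [ 373. -217.   18.]
tray [745. 261.  20.]
```

```bash
cat >> h.py <<'E'
from scipy.spatial.transform import Rotation as Ro
def tool(s=None):
    s=s or sense(); q=s["ee_rot"]; return np.array(s["tcp_pos"],float),Ro.from_quat([q[1],q[2],q[3],q[0]]).as_matrix()
E
python3 - <<'E'
from h import *
p,R=tool(); print(R.round(3))
c=np.array([323.67,-482.16,373.6]); print("cam in tool",(R.T@(c-p)).round(1))
print("cam look in world",)
for yaw in (0,):
    pass
import re
s=open('fit.py').read()
E
sed -i 's/((-37,27,32),S(403,397)),((37,27,32),S(256,335)),((-25,0,56),S(466,305)),((25,0,56),S(315,243))/((-37,27,0),S(402,432)),((37,27,32),S(252,330)),((-37,-27,32),S(467,315))/' fit.py; python3 fit.py | sed -n '/pack/,$p'
```

```text
[[ 0.433  0.     0.901]
 [-0.901  0.     0.433]
 [-0.    -1.     0.   ]]
cam in tool [  -0.2 -160.7   83. ]
cam look in world
pack [ 577.3997153   369.28285059 -100.65130042] -5766.894716651284
[[ 0.2 -0.3]
 [-1.5 -0.7]
 [-0.3  0.3]
 [-1.9  0.7]
 [ 0.5  0.1]
 [-1.  -3.5]
 [ 1.1 -4.6]]
turqR [588. 255.  16.]
turqL [628. 481.  16.]
can [419. 304.  54.]
seal [360. 210.   3.]
port [ 373. -217.   18.]
tray [745. 261.  20.]
```

```bash
cat >> h.py <<'E'
def yawof(R): return np.degrees(np.arctan2(R[1,2],R[0,2]))
def Rt(zyaw):
    a=np.radians(zyaw); z=np.array([np.cos(a),np.sin(a),0]); y=np.array([0,0,-1.]); return np.c_[np.cross(y,z),y,z]
def rows(target,zyaw,n,grip,start=None):
    "rows from measured pose to target in n rows, straight line"
    p,R=start if start else tool(); Rf=Rt(zyaw); rv=Ro.from_matrix(R.T@Rf).as_rotvec()
    out=[]; cp,cR=p.copy(),R.copy()
    for i in range(1,n+1):
        d=p+(np.array(target)-p)*i/n; nR=R@Ro.from_rotvec(rv*i/n).as_matrix()
        sh=(cR.T@(d-cp)/10).round(2); tu=np.degrees(Ro.from_matrix(cR.T@nR).as_rotvec()).round(1)
        out.append(sh.tolist()+tu.tolist()+[grip]); cp=cp+cR@(sh*10); cR=cR@Ro.from_rotvec(np.radians(tu)).as_matrix()
    for i in range(0,n,5): print(json.dumps(out[i:i+5]))
    print("end",cp.round(1),round(yawof(cR),1)); return cp,cR
E
python3 - <<'E'
from h import *
rows([480,7,200],169.7,15,0)
E
```

```text
[[-2.49, 0.09, 2.9, -0.0, -9.6, 0.0, 0], [-1.97, 0.08, 3.28, -0.0, -9.6, 0.0, 0], [-1.39, 0.09, 3.57, -0.0, -9.6, 0.0, 0], [-0.79, 0.08, 3.74, -0.0, -9.6, 0.0, 0], [-0.14, 0.09, 3.82, -0.0, -9.6, 0.0, 0]]
[[0.49, 0.09, 3.8, -0.0, -9.6, 0.0, 0], [1.12, 0.08, 3.66, -0.0, -9.6, 0.0, 0], [1.71, 0.09, 3.42, -0.0, -9.6, 0.0, 0], [2.26, 0.08, 3.09, -0.0, -9.6, 0.0, 0], [2.74, 0.09, 2.66, -0.0, -9.6, 0.0, 0]]
[[3.15, 0.09, 2.18, -0.0, -9.6, 0.0, 0], [3.47, 0.08, 1.61, 0.0, -9.6, 0.0, 0], [3.69, 0.09, 1.02, 0.0, -9.6, 0.0, 0], [3.8, 0.08, 0.39, 0.0, -9.6, 0.0, 0], [3.82, 0.09, -0.26, 0.0, -9.6, 0.0, 0]]
end [480.   7. 200.] 169.7
```

Call:
{"fn": "drive_tool", "kwargs": {"plan": [[[-2.5,0.1,2.9,0,-9.6,0,0],[-2.0,0.1,3.3,0,-9.6,0,0],[-1.4,0.1,3.6,0,-9.6,0,0],[-0.8,0.1,3.7,0,-9.6,0,0],[-0.1,0.1,3.8,0,-9.6,0,0]]], "newtons": 40}}

```text
time_s: 2.78
tcp_pos: [326.4, -342.0, 208.0]
ee_rot: [-0.7, 0.7, -0.099, 0.099]
wrist_force: [0.5, -0.3, 0.0]
grip_width: -0.0
```

Call:
{"fn": "drive_tool", "kwargs": {"plan": [[[0.5,0.1,3.8,0,-9.6,0,0],[1.1,0.1,3.7,0,-9.6,0,0],[1.7,0.1,3.4,0,-9.6,0,0],[2.3,0.1,3.1,0,-9.6,0,0],[2.7,0.1,2.7,0,-9.6,0,0]]]}}

```text
time_s: 3.4
tcp_pos: [403.2, -166.3, 203.1]
ee_rot: [-0.68, 0.68, 0.195, -0.195]
wrist_force: [-0.6, -0.7, -0.2]
grip_width: -0.002
```

Call:
{"fn": "drive_tool", "kwargs": {"plan": [[[3.1,0.1,2.2,0,-9.6,0,0],[3.5,0.1,1.6,0,-9.6,0,0],[3.7,0.1,1.0,0,-9.6,0,0],[3.8,0.1,0.4,0,-9.6,0,0],[3.8,0.1,-0.3,0,-9.6,0,0]]]}}

```text
time_s: 4.03
tcp_pos: [480.4, 8.6, 198.0]
ee_rot: [-0.542, 0.542, 0.455, -0.454]
wrist_force: [0.0, -0.7, 0.2]
grip_width: 0.0
```

Run:
```python
from h import *
st()
f=grab_frame("wrist"); save(f,"w1.png"); np.save("w1.npy",f,allow_pickle=True)
from fit import W
p=np.load("rec.npy")
for n,l in dict(press=(-72,-52,104),fl=(-100,110,70),fr=(-100,-110,70),knob=(-65,58,91),hc1=(-93,-3,104),hc2=(-93,-101,104),hinge=(40,-52,89)).items(): print(n,proj(f,W(p,l))[0].round(0))
for t in ["hatch_press","slide_knob"]:
    print(t,[(np.round(d["xy"],1).tolist(),round(d["p"],2)) for d in spot_in(t,f)])
```

```text
{'time_s': 4.025, 'joints': [-0.234, -0.08, 1.872, -0.0, 1.349, -1.63], 'dq': [0.657, 0.346, -0.306, 0.001, -0.047, -0.676], 'joint_efforts': [-2.754, -31.502, -31.42, 0.06, 0.156, 0.72], 'tcp_pos': [480.424, 8.639, 198.044], 'ee_rot': [-0.542, 0.542, 0.455, -0.454], 'wrist_force': [0.011, -0.697, 0.192], 'wrist_torque': [-0.061, -0.074, 0.108], 'grip_width': 0.0}
press [316. 194.]
fl [508. 151.]
fr [248. 150.]
knob [450. 198.]
hc1 [381. 169.]
hc2 [252. 168.]
hinge [316. 304.]
hatch_press [([313.3, 216.9], 0.91)]
slide_knob [([447.6, 198.6], 0.77), ([382.7, 211.8], 0.62), ([635.1, 216.3], 0.36)]
```

View pics/w1.png

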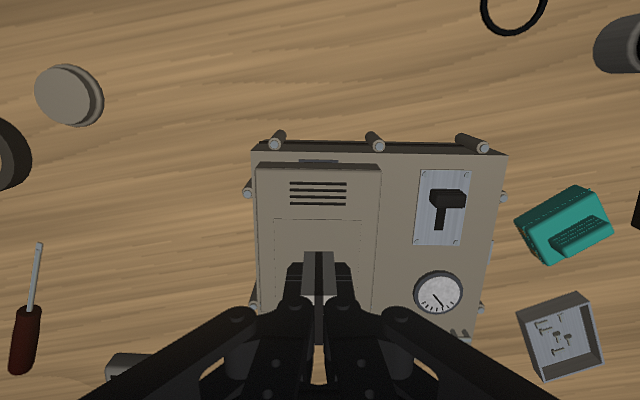

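The wrist view shows the press strip at (318,193) and the knob at (448,197). The model predicts (316,194) and (450,198), so the recorder fit is good to 1–2 mm. Next I descend onto the strip.

Run:
```python
from h import *
p,R=tool(); print(p,yawof(R))
rows([480,7,122],169.7,5,0)
```

```text
[480.12006833   8.54699853 197.8449543 ] 169.77683095263666
[[-0.03, 1.52, -0.0, -0.0, 0.0, -0.0, 0], [-0.03, 1.51, -0.01, -0.0, 0.0, -0.0, 0], [-0.03, 1.52, -0.0, -0.0, 0.0, -0.0, 0], [-0.03, 1.52, -0.0, -0.0, 0.1, -0.0, 0], [-0.03, 1.51, -0.01, -0.0, -0.0, -0.0, 0]]
end [480.   7. 122.] 169.7
```

Call:
{"fn": "drive_tool", "kwargs": {"plan": [[[0,2,0,0,0,0,0],[0,2,0,0,0,0,0],[0,2,0,0,0,0,0],[0,1.2,0,0,0,0,0],[0,0.4,0,0,0,0,0]]]}}

```text
time_s: 4.8
tcp_pos: [479.5, 6.9, 121.4]
ee_rot: [0.544, -0.543, -0.452, 0.453]
wrist_force: [0.4, -0.1, -0.3]
grip_width: 0.003
```

Call:
{"fn": "drive_tool", "kwargs": {"plan": [[[0,0.3,0,0,0,0,0],[0,0.3,0,0,0,0,0],[0,0.2,0,0,0,0,0],[0,0.2,0,0,0,0,0],[0,0,0,0,0,0,0]]]}}

```text
time_s: 5.42
tcp_pos: [479.9, 7.4, 111.8]
ee_rot: [0.543, -0.543, -0.453, 0.453]
wrist_force: [-0.1, 0.7, 0.0]
grip_width: 0.003
```

Call:
{"fn": "drive_tool", "kwargs": {"plan": [[[0,0.1,0,0,0,0,0],[0,0.1,0,0,0,0,0],[0,0.1,0,0,0,0,0],[0,0.1,0,0,0,0,0],[0,0,0,0,0,0,0]]]}}

```text
time_s: 6.05
tcp_pos: [479.9, 7.4, 107.8]
ee_rot: [0.543, -0.543, -0.453, 0.453]
wrist_force: [-0.2, -1.0, 0.4]
grip_width: 0.0
```

Run:
```python
from h import *
f=grab_frame("wrist"); save(f,"w2.png",(220,120,420,300),4)
st()
```

```text
{'time_s': 6.1, 'joints': [-0.237, 0.022, 1.962, 0.0, 1.158, -1.627], 'dq': [0.001, -0.001, -0.001, 0.0, -0.001, 0.002], 'joint_efforts': [-0.001, -31.032, -30.135, -0.001, 0.0, -0.0], 'tcp_pos': [479.924, 7.429, 107.841], 'ee_rot': [0.543, -0.543, -0.453, 0.453], 'wrist_force': [0.571, -0.776, 0.421], 'wrist_torque': [0.001, -0.007, 0.013], 'grip_width': -0.002}
```

View pics/w2.png

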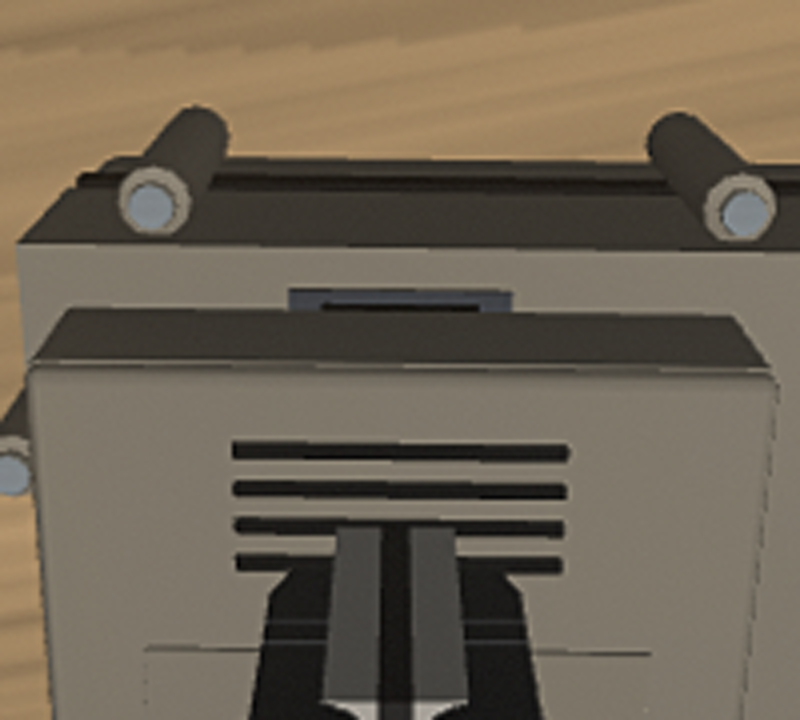

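Call:
{"fn": "drive_tool", "kwargs": {"plan": [[[0,0.1,0,0,0,0,0],[0,0.1,0,0,0,0,0],[0,0.1,0,0,0,0,0],[0,0,0,0,0,0,0],[0,0,0,0,0,0,0]]]}}

```text
time_s: 6.72
tcp_pos: [480.0, 7.4, 104.9]
ee_rot: [-0.543, 0.543, 0.453, -0.453]
wrist_force: [1.0, 0.2, -0.2]
grip_width: -0.002
```

Call:
{"fn": "drive_tool", "kwargs": {"plan": [[[0,0.1,0,0,0,0,0],[0,0.1,0,0,0,0,0],[0,0.1,0,0,0,0,0],[0,0,0,0,0,0,0],[0,0,0,0,0,0,0]]]}}

```text
time_s: 7.35
tcp_pos: [480.0, 7.4, 101.9]
ee_rot: [0.543, -0.543, -0.453, 0.453]
wrist_force: [0.1, -0.3, 1.0]
grip_width: -0.001
```

Run:
```python
from h import *
f=grab_frame("wrist"); save(f,"w3.png",(220,120,420,300),4)
g=grab_frame("side"); save(g,"s3.png",(250,80,410,230),5)
from fit import W
p=np.load("rec.npy")
for n,l in dict(press=(-72,-52,104),hc1=(-93,-3,104),hc2=(-93,-101,104)).items(): print(n,proj(f,W(p,l))[0].round(0),proj(g,W(p,l))[0].round(0))
t,R=tool(); print("tcp",proj(f,t),proj(g,t),"tip",proj(f,t-[0,0,11]),proj(g,t-[0,0,11]))
```

```text
press [318. 253.] [354. 184.]
hc1 [417. 215.] [352. 195.]
hc2 [219. 215.] [370. 178.]
tcp [[318.43605047 251.57901589]] [[353.62961446 184.46633773]] tip [[318.42412997 242.21886578]] [[353.4796063  188.27282904]]
```

View pics/w3.png

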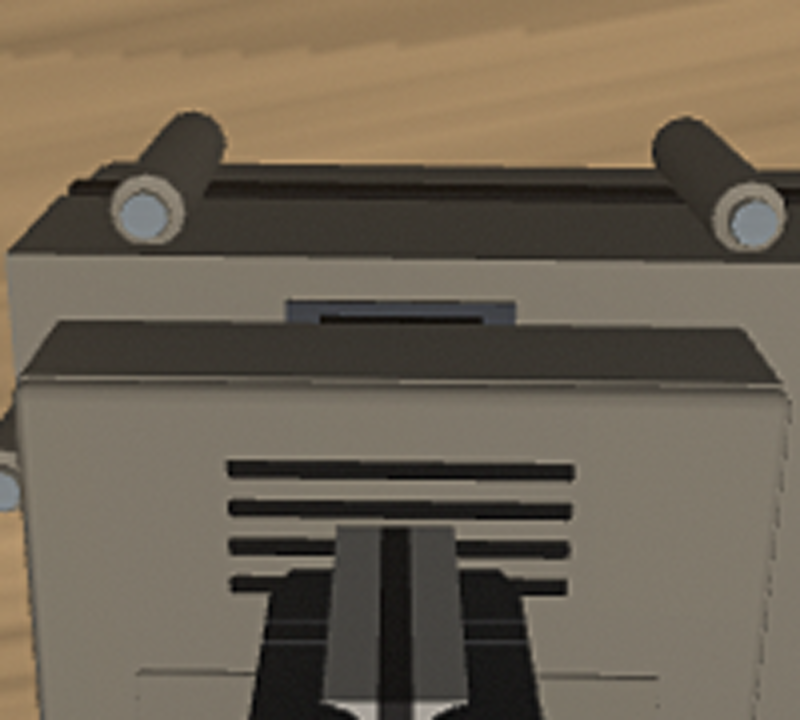

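View pics/s3.png

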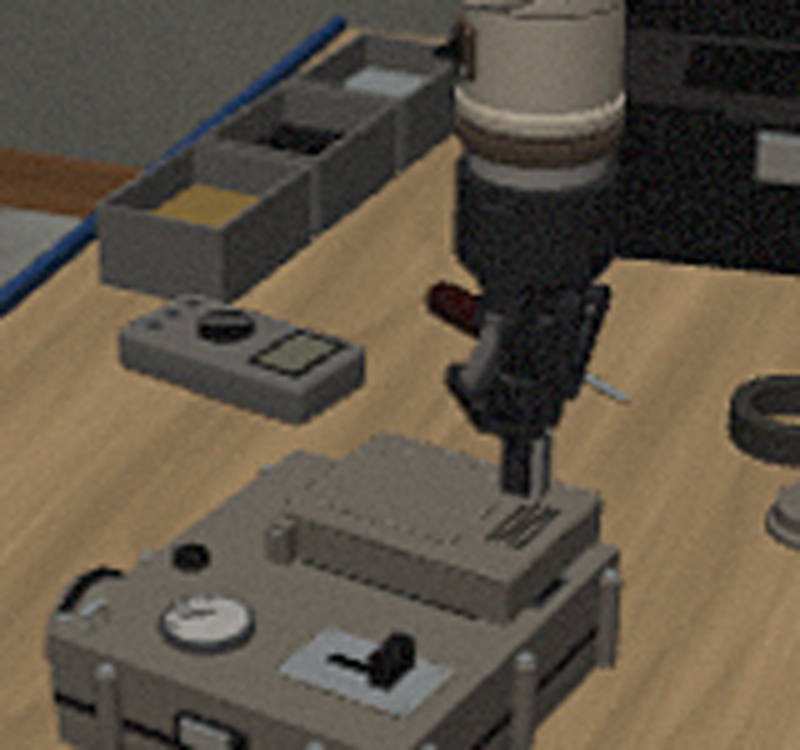

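Call:
{"fn": "drive_tool", "kwargs": {"plan": [[[0,0.3,0,0,0,0,0],[0,0.2,0,0,0,0,0],[0,0.2,0,0,0,0,0],[0,0.1,0,0,0,0,0],[0,0,0,0,0,0,0]]]}}

```text
time_s: 8.07
tcp_pos: [479.9, 7.4, 93.8]
ee_rot: [0.543, -0.543, -0.453, 0.453]
wrist_force: [0.4, 0.3, -0.8]
grip_width: -0.005
```

Call:
{"fn": "drive_tool", "kwargs": {"plan": [[[0,0.1,0,0,0,0,0],[0,0.1,0,0,0,0,0],[0,0.1,0,0,0,0,0],[0,0,0,0,0,0,0],[0,0,0,0,0,0,0]]]}}

```text
time_s: 8.7
tcp_pos: [480.0, 7.4, 90.9]
ee_rot: [-0.543, 0.543, 0.453, -0.453]
wrist_force: [-0.0, 0.2, 0.9]
grip_width: -0.001
```

Call:
{"fn": "drive_tool", "kwargs": {"plan": [[[0,0.1,0,0,0,0,0],[0,0.1,0,0,0,0,0],[0,0.1,0,0,0,0,0],[0,0,0,0,0,0,0],[0,0,0,0,0,0,0]]]}}

```text
time_s: 9.32
tcp_pos: [480.0, 7.4, 87.9]
ee_rot: [-0.543, 0.543, 0.453, -0.453]
wrist_force: [-0.4, 0.3, 0.6]
grip_width: 0.0
```

Run:
```python
from h import *
f=grab_frame("wrist"); save(f,"w4.png",(220,120,420,300),4)
g=grab_frame("side"); save(g,"s4.png",(290,120,410,210),6)
st()
```

```text
{'time_s': 9.425, 'joints': [-0.237, 0.051, 1.975, -0.0, 1.115, -1.627], 'dq': [-0.0, 0.001, -0.001, 0.002, 0.0, 0.0], 'joint_efforts': [0.001, -31.51, -29.415, -0.0, 0.001, 0.0], 'tcp_pos': [480.018, 7.377, 87.954], 'ee_rot': [-0.543, 0.543, 0.453, -0.453], 'wrist_force': [0.127, 0.606, -0.258], 'wrist_torque': [0.074, 0.006, 0.025], 'grip_width': -0.002}
```

View pics/w4.png

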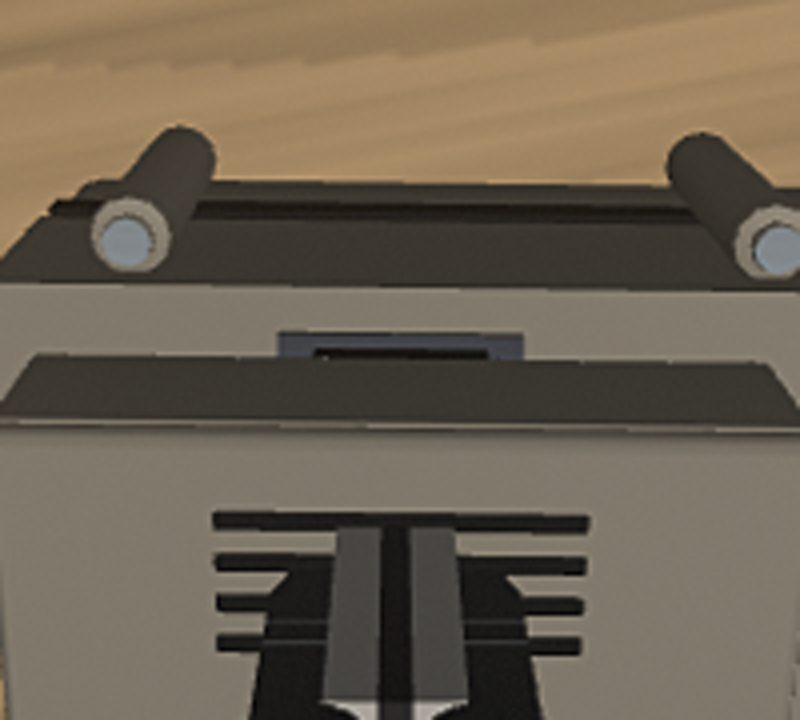

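View pics/s4.png

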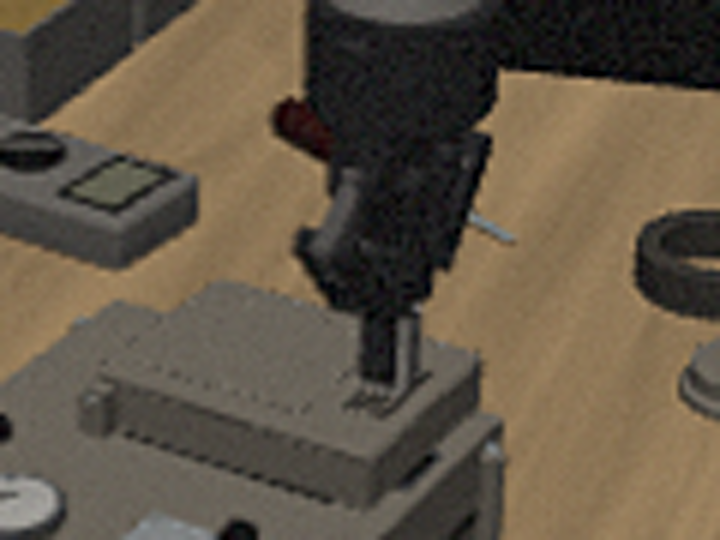

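Call:
{"fn": "drive_tool", "kwargs": {"plan": [[[0,0.1,0,0,0,0,0],[0,0.1,0,0,0,0,0],[0,0.05,0,0,0,0,0],[0,0,0,0,0,0,0],[0,0,0,0,0,0,0]]]}}

```text
time_s: 10.05
tcp_pos: [479.9, 7.4, 85.5]
ee_rot: [0.543, -0.543, -0.453, 0.453]
wrist_force: [-1.3, -1.0, 2.2]
grip_width: -0.002
```

Call:
{"fn": "drive_tool", "kwargs": {"plan": [[[0,0.1,0,0,0,0,0],[0,0.1,0,0,0,0,0],[0,0.05,0,0,0,0,0],[0,0,0,0,0,0,0],[0,0,0,0,0,0,0]]]}}

```text
time_s: 10.68
tcp_pos: [479.9, 7.4, 82.9]
ee_rot: [0.543, -0.543, -0.453, 0.453]
wrist_force: [-1.5, 0.3, 2.3]
grip_width: 0.002
```

Call:
{"fn": "drive_tool", "kwargs": {"plan": [[[0,0.1,0,0,0,0,0],[0,0.1,0,0,0,0,0],[0,0.05,0,0,0,0,0],[0,0,0,0,0,0,0],[0,0,0,0,0,0,0]]]}}

```text
time_s: 11.3
tcp_pos: [479.9, 7.4, 80.9]
ee_rot: [0.543, -0.543, -0.453, 0.453]
wrist_force: [-4.3, 0.6, 6.8]
grip_width: 0.001
```

Call:
{"fn": "drive_tool", "kwargs": {"plan": [[[0,0.06,0,0,0,0,0],[0,0,0,0,0,0,0],[0,0,0,0,0,0,0],[0,0,0,0,0,0,0],[0,0,0,0,0,0,0]]]}}

```text
time_s: 11.92
tcp_pos: [480.0, 7.4, 80.8]
ee_rot: [0.543, -0.543, -0.453, 0.453]
wrist_force: [-5.8, 1.5, 11.9]
grip_width: 0.001
```

Stop reached (12 N, z no longer changing). Releasing and backing off.

Call:
{"fn": "drive_tool", "kwargs": {"plan": [[[0,-1.5,1.5,0,0,0,0],[0,-4,4,0,0,0,0],[0,-4,4,0,0,0,0],[0,-4,3,0,0,0,0],[-3,-4,1,0,0,0,0]]]}}

```text
time_s: 12.55
tcp_pos: [340.9, 3.0, 255.9]
ee_rot: [-0.542, 0.543, 0.454, -0.453]
wrist_force: [0.6, -0.1, 0.1]
grip_width: -0.003
```

Run:
```python
from h import *
g=grab_frame("side"); save(g,"s5.png"); st()
p,R=tool(); print(yawof(R))
rows([530,368,210],173,10,5)
```

```text
{'time_s': 12.6, 'joints': [-0.358, -0.551, 2.109, -0.003, 1.572, -1.749], 'dq': [0.043, 0.053, -0.012, 0.02, -0.144, 0.13], 'joint_efforts': [2.964, -8.229, -22.561, 0.763, 0.489, -0.078], 'tcp_pos': [342.578, -0.948, 261.656], 'ee_rot': [-0.539, 0.547, 0.454, -0.452], 'wrist_force': [1.849, -1.442, 4.502], 'wrist_torque': [-0.036, 0.014, -0.002], 'grip_width': -0.001}
169.68780289483394
[[3.97, 0.51, -1.18, 0.1, -0.3, -0.0, 5], [3.96, 0.51, -1.2, 0.0, -0.4, -0.1, 5], [3.95, 0.52, -1.23, 0.1, -0.3, 0.0, 5], [3.95, 0.51, -1.24, 0.0, -0.3, -0.0, 5], [3.94, 0.51, -1.27, 0.1, -0.4, -0.0, 5]]
[[3.93, 0.51, -1.3, 0.1, -0.3, -0.1, 5], [3.92, 0.52, -1.32, 0.0, -0.3, 0.0, 5], [3.91, 0.52, -1.34, 0.1, -0.4, -0.0, 5], [3.91, 0.51, -1.37, 0.0, -0.3, -0.0, 5], [3.9, 0.51, -1.39, 0.1, -0.3, -0.1, 5]]
end [530. 368. 210.] 173.0
```

View pics/s5.png

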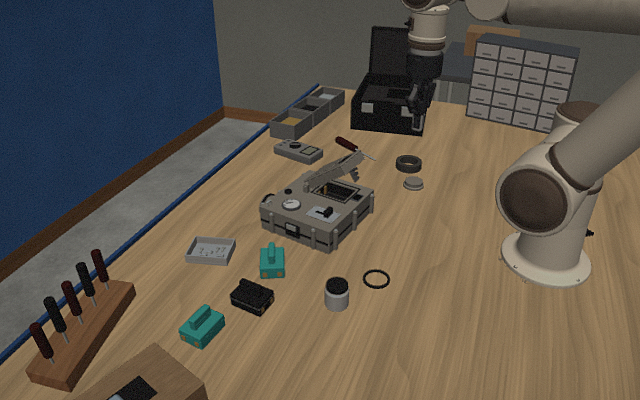

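The hatch is springing open, as seen in the side view at (335,170). Now I go to the black pack.

Call:
{"fn": "drive_tool", "kwargs": {"plan": [[[4,0.3,-1.2,0,0,0,5],[4,0.3,-1.2,0,-0.5,0,5],[4,0.4,-1.2,0,-0.5,0,5],[4,0.5,-1.3,0,-0.5,0,5],[4,0.5,-1.3,0,-0.5,0,5]]]}}

```text
time_s: 13.22
tcp_pos: [437.8, 190.2, 234.4]
ee_rot: [-0.535, 0.535, 0.463, -0.462]
wrist_force: [0.4, -1.1, -0.4]
grip_width: 0.588
```

Call:
{"fn": "drive_tool", "kwargs": {"plan": [[[4,0.5,-1.5,0,-0.5,0,5],[4,0.5,-1.5,0,-0.5,0,5],[3.5,0.5,-1.5,0,0,0,5],[3.5,0.5,-1.5,0,0,0,5],[3.5,0.5,-1.5,0,0,0,5]]]}}

```text
time_s: 13.85
tcp_pos: [536.7, 363.4, 209.1]
ee_rot: [-0.531, 0.531, 0.467, -0.467]
wrist_force: [0.4, -0.4, -0.2]
grip_width: 0.585
```

Run:
```python
from h import *
g=grab_frame("top"); save(g,"t6.png",(130,130,380,290),3)
f=grab_frame("wrist"); save(f,"w6.png"); np.save("w6.npy",f,allow_pickle=True)
p,R=tool(); print(p,yawof(R)); st()
q=np.array([576,369.4,np.radians(-6.9)])
from fit import W
L=[(37,27,32),(37,-27,32),(-37,27,32),(-37,-27,32),(25,0,56),(-25,0,56)]
print(proj(f,W(q,L)).round(0).tolist())
```

```text
[536.38398503 364.37781195 207.450872  ] 172.75947734428817
{'time_s': 13.95, 'joints': [0.41, 0.351, 1.379, 0.001, 1.413, -1.034], 'dq': [-0.03, -0.066, 0.061, -0.025, 0.029, -0.025], 'joint_efforts': [0.604, -47.048, -34.998, 0.159, -0.228, 0.175], 'tcp_pos': [536.384, 364.378, 207.451], 'ee_rot': [0.531, -0.53, -0.467, 0.468], 'wrist_force': [0.365, -0.927, -0.041], 'wrist_torque': [-0.022, 0.071, 0.008], 'grip_width': 0.585}
[[351.0, 237.0], [300.0, 238.0], [352.0, 170.0], [299.0, 171.0], [326.0, 237.0], [326.0, 189.0]]
```

View pics/w6.png

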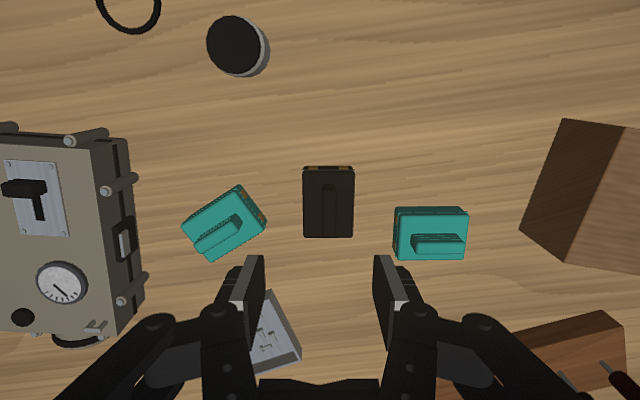

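View pics/t6.png

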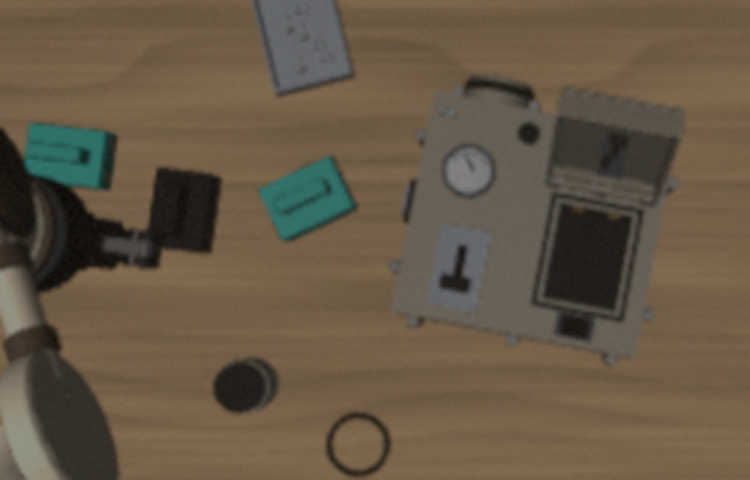

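Run:
```python
from h import *
from fit import W
f=np.load("w6.npy",allow_pickle=True).item()
p,R=tool()
o,d=ray(f,(318.7,251.7)); o=R.T@(o-p); d=R.T@d
for y in (-20,-18,-16,0,11): print(y,(o+d*(y-o[1])/d[1]).round(1))
for uv in [(303,237),(353,237),(354,171),(304,170)]: print(onz(f,uv,32).round(1))
for uv in [(329,187),(329,237)]: print(onz(f,uv,56).round(1))
# bay check w/ top
g=np.load("top.npy",allow_pickle=True).item(); r=np.load("rec.npy")
L=[(-20+a*43,-52+b*33,70) for a,b in((1,1),(1,-1),(-1,-1),(-1,1))]
print(((proj(g,W(r,L))-[130,130]+.5)*3-.5).round(0).tolist())
```

```text
-20 [  2.2 -20.    9.7]
-18 [  2.2 -18.    8.6]
-16 [  2.2 -16.    7.6]
0 [ 2.3  0.  -0.8]
11 [ 2.3 11.  -6.6]
[609.2 341.1  32. ]
[616.1 394.4  32. ]
[543.5 402.2  32. ]
[536.1 352.5  32. ]
[549.7 375.4  56. ]
[601.4 369.4  56. ]
[[559.0, 204.0], [632.0, 217.0], [615.0, 313.0], [542.0, 300.0]]
```

Run:
```python
from h import *
f=np.load("w6.npy",allow_pickle=True).item(); save(f,"w6c.png",(280,150,380,250),6)
```

```text
(no output)
```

View pics/w6c.png

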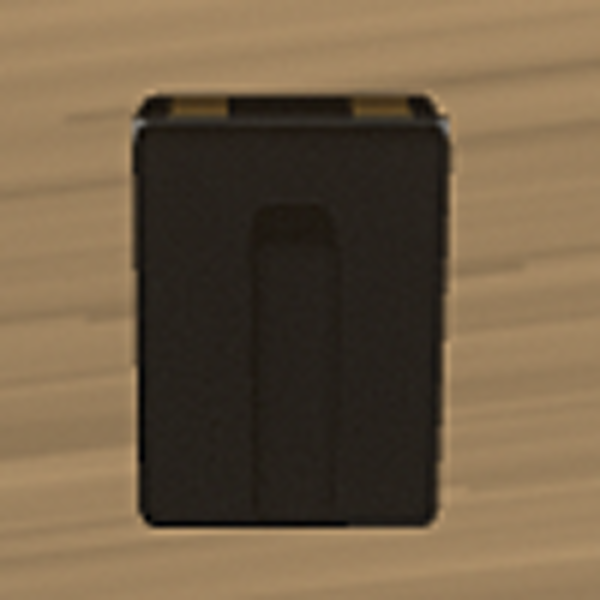

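Wrist view: the pack spans (303–354, 170–237) with its rib centred at u≈329, aligned with the tool. The top view shows the hatch wide open and the bay empty at (326,216). Descending over the rib.

Run:
```python
from h import *
rows([575,370,55],172.9,5,4)
```

```text
[[0.21, 3.05, -0.76, -0.0, -0.0, 0.0, 4], [0.21, 3.05, -0.75, -0.0, -0.1, 0.0, 4], [0.2, 3.04, -0.76, -0.0, 0.0, 0.0, 4], [0.21, 3.05, -0.75, -0.1, -0.0, 0.0, 4], [0.21, 3.05, -0.75, 0.0, -0.0, 0.0, 4]]
end [575. 370.  55.] 172.9
```

Call:
{"fn": "drive_tool", "kwargs": {"plan": [[[0.3,3.4,-0.9,0,0,0,4.5],[0.3,3.4,-0.9,0,-0.1,0,4.5],[0.2,3.2,-0.9,0,0,0,4.5],[0.2,2.7,-0.6,0,0,0,4.5],[0.05,2.3,-0.4,0,0,0,4.5]]]}}

```text
time_s: 14.58
tcp_pos: [573.9, 367.2, 58.5]
ee_rot: [-0.531, 0.531, 0.467, -0.467]
wrist_force: [0.2, 0.3, 0.6]
grip_width: 0.526
```

Run:
```python
from h import *
f=grab_frame("wrist"); save(f,"w7.png",(200,130,440,310),3)
st()
```

```text
{'time_s': 14.625, 'joints': [0.392, 0.574, 1.391, -0.0, 1.182, -1.051], 'dq': [0.006, -0.013, 0.017, 0.001, 0.064, 0.004], 'joint_efforts': [1.175, -62.47, -37.739, 0.118, -0.215, -0.002], 'tcp_pos': [572.205, 366.31, 54.939], 'ee_rot': [0.531, -0.53, -0.465, 0.469], 'wrist_force': [-2.341, -2.102, -1.61], 'wrist_torque': [-0.108, 0.137, 0.02], 'grip_width': 0.526}
```

View pics/w7.png

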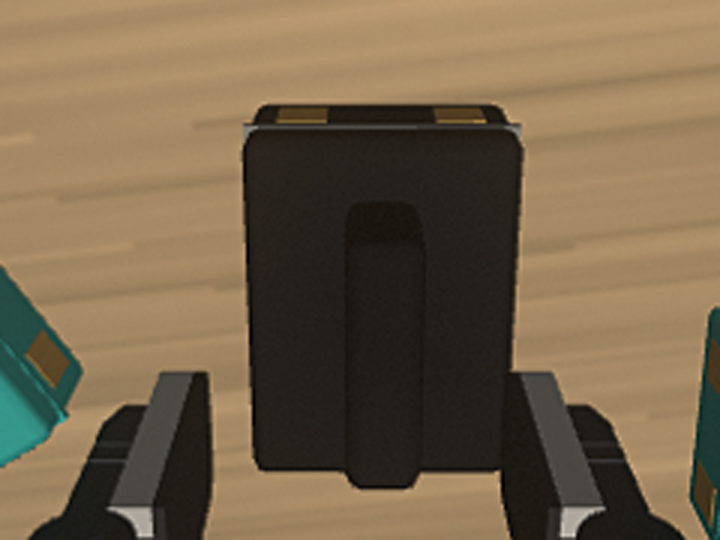

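Run:
```python
from h import *
f=grab_frame("wrist"); p,R=tool(); print(p)
P=lambda u,v:(200+(u+.5)/3-.5,130+(v+.5)/3-.5)
def intool(uv,z):
    return (R.T@(onz(f,uv,z)-p)).round(1)
print("rib front",intool(P(385,243),56),"rib rear",intool(P(382,488),56))
print("block front L,R",intool(P(248,130),32),intool(P(518,130),32),"rear",intool(P(258,468),32),intool(P(503,468),32))
print("fingertip front", [intool(P(u,372),p[2]+y) for u in (210,508) for y in (18,22)])
```

```text
[571.97507516 366.47855153  56.34497901]
rib front [ 4.6  0.4 22.9] rib rear [  4.5   0.2 -24.3]
block front L,R [-20.1  24.6  35.9] [29.6 24.4 35.9] rear [-20.4  24.2 -35.8] [ 30.1  24.1 -35.7]
fingertip front [array([-22.6, -17.9,   8.7]), array([-22. , -21.9,  10.9]), array([ 23.1, -18. ,   8.8]), array([ 22.4, -22. ,  10.9])]
```

Call:
{"fn": "drive_tool", "kwargs": {"plan": [[[0.45,0.5,-0.05,0,0,0,4],[0,1.2,0,0,0,0,4],[0,1.2,0,0,0,0,4],[0,0.8,0,0,0,0,4],[0,0,0,0,0,0,4]]]}}

```text
time_s: 15.3
tcp_pos: [574.0, 371.9, 21.6]
ee_rot: [0.531, -0.53, -0.467, 0.468]
wrist_force: [-0.2, -0.0, 0.5]
grip_width: 0.467
```

Run:
```python
from h import *
f=grab_frame("wrist"); save(f,"w8.png",(200,130,440,310),3)
st()
```

```text
{'time_s': 15.35, 'joints': [0.399, 0.624, 1.388, 0.0, 1.13, -1.046], 'dq': [0.0, -0.013, -0.011, -0.0, 0.001, 0.001], 'joint_efforts': [0.012, -52.822, -29.23, -0.001, 0.012, -0.0], 'tcp_pos': [574.543, 372.135, 22.338], 'ee_rot': [0.531, -0.53, -0.467, 0.468], 'wrist_force': [0.324, -0.18, -0.096], 'wrist_torque': [0.036, 0.007, 0.009], 'grip_width': 0.466}
```

View pics/w8.png

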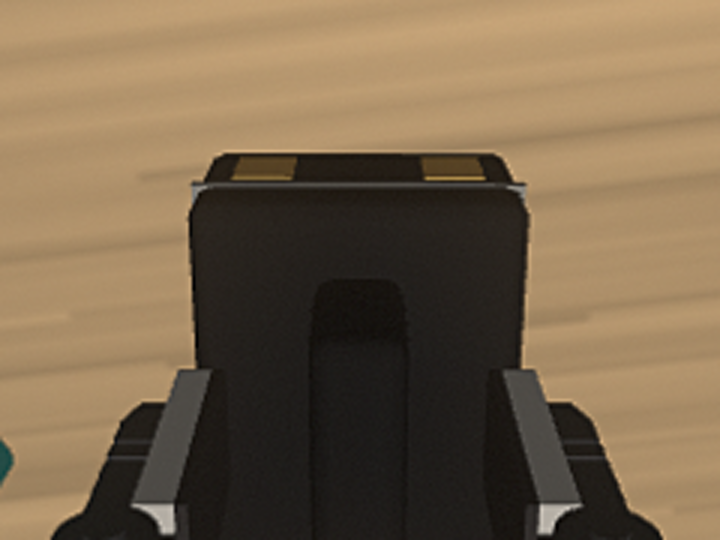

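Rib at u≈359/crop lies centred between the pads (212–503). I go down 4 mm and close.

Call:
{"fn": "drive_tool", "kwargs": {"plan": [[[0,0.35,0,0,0,0,4],[0,0,0,0,0,0,2],[0,0,0,0,0,0,0.5],[0,0,0,0,0,0,0.5],[0,0,0,0,0,0,0.5]]], "newtons": 50}}

```text
time_s: 15.98
tcp_pos: [575.0, 372.2, 19.6]
ee_rot: [-0.53, 0.531, 0.467, -0.467]
wrist_force: [0.0, -1.4, 1.6]
grip_width: 0.152
```

Run:
```python
from h import *
f=grab_frame("wrist"); save(f,"w9.png",(200,130,440,310),3)
st()
```

```text
{'time_s': 16.025, 'joints': [0.399, 0.628, 1.389, -0.0, 1.125, -1.046], 'dq': [0.0, 0.0, -0.001, -0.001, 0.0, -0.0], 'joint_efforts': [0.62, -52.52, -29.233, 0.248, -0.215, 0.002], 'tcp_pos': [575.061, 372.185, 19.599], 'ee_rot': [-0.53, 0.531, 0.468, -0.467], 'wrist_force': [-0.508, -1.583, 2.285], 'wrist_torque': [-0.217, 0.046, 0.003], 'grip_width': 0.152}
```

View pics/w9.png

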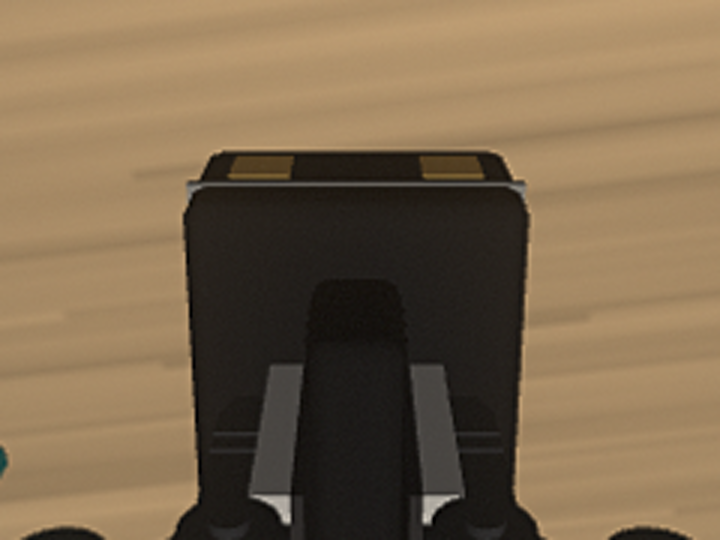

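Run:
```python
from h import *
from fit import W
f=grab_frame("wrist"); p,R=tool(); print(p,yawof(R))
P=lambda u,v:(200+(u+.5)/3-.5,130+(v+.5)/3-.5)
intool=lambda uv,z:(R.T@(onz(f,uv,z)-p)).round(1)
print("block front",intool(P(188,190),32),intool(P(526,190),32),"rib front",intool(P(306,340),56),intool(P(408,340),56))
r=np.load("rec.npy"); print(W(r,(-20,-52,34)),np.degrees(r[2]))
rows([575,372,150],172.9,3,0.5)
s=rows([528,-3,150],169.7,12,0.5,start=(np.array([575,372,150.]),Rt(172.9)))
```

```text
[575.01620507 372.19903884  19.59456816] 172.7556145104365
block front [-25.5 -12.4  36.1] [ 25.6 -12.4  36.1] rib front [ -6.7 -36.4  22.9] [  6.9 -36.4  22.9]
[[530.93925999  -2.20765568  34.        ]] -10.314830235739898
[[-0.01, -4.35, -0.0, 0.0, -0.0, 0.0, 0.5], [-0.0, -4.34, -0.0, 0.0, -0.1, 0.0, 0.5], [-0.01, -4.35, -0.01, 0.0, -0.0, 0.0, 0.5]]
end [575. 372. 150.] 172.9
[[-3.15, 0.0, 0.0, 0.0, 0.3, 0.0, 0.5], [-3.15, 0.0, -0.01, 0.0, 0.2, 0.0, 0.5], [-3.15, 0.0, -0.03, 0.0, 0.3, 0.0, 0.5], [-3.15, 0.0, -0.04, 0.0, 0.3, 0.0, 0.5], [-3.15, 0.0, -0.06, 0.0, 0.2, 0.0, 0.5]]
[[-3.15, 0.0, -0.07, 0.0, 0.3, 0.0, 0.5], [-3.14, 0.0, -0.08, 0.0, 0.3, 0.0, 0.5], [-3.15, 0.0, -0.1, 0.0, 0.2, 0.0, 0.5], [-3.15, 0.0, -0.12, 0.0, 0.3, 0.0, 0.5], [-3.15, 0.0, -0.13, 0.0, 0.3, 0.0, 0.5]]
[[-3.14, 0.0, -0.14, 0.0, 0.2, 0.0, 0.5], [-3.15, 0.0, -0.16, 0.0, 0.3, 0.0, 0.5]]
end [528.  -3. 150.] 169.7
```

Call:
{"fn": "drive_tool", "kwargs": {"plan": [[[0,-2,0,0,0,0,0.5],[0,-4,0,0,0,0,0.5],[0,-4,0,0,0,0,0.5],[-1.5,-3,0,0,0,0,0.5],[-3,0,0,0,0.3,0,0.5]]]}}

```text
time_s: 16.7
tcp_pos: [571.2, 329.0, 154.4]
ee_rot: [-0.531, 0.532, 0.469, -0.464]
wrist_force: [0.1, -0.8, -3.2]
grip_width: 0.148
```

Call:
{"fn": "drive_tool", "kwargs": {"plan": [[[-4,0,0,0,0.3,0,0.5],[-4,0,0,0,0.3,0,0.5],[-4,0,0,0,0.3,0,0.5],[-4,0,0,0,0.3,0,0.5],[-4,0,0,0,0.3,0,0.5]]]}}

```text
time_s: 17.32
tcp_pos: [540.5, 128.6, 150.2]
ee_rot: [-0.538, 0.538, 0.459, -0.459]
wrist_force: [0.4, 0.4, -2.8]
grip_width: 0.15
```

Run:
```python
from h import *
f=grab_frame("side"); save(f,"s10.png",(200,40,480,260),2.8); st()
p,R=tool(); print(yawof(R))
rows([531,-2,150],169.7,5,0.5)
```

```text
{'time_s': 17.375, 'joints': [0.01, 0.162, 1.721, -0.004, 1.259, -1.399], 'dq': [0.052, 0.036, -0.039, 0.029, -0.003, 0.096], 'joint_efforts': [6.398, -40.98, -34.013, 1.502, -0.33, -0.103], 'tcp_pos': [540.058, 124.251, 149.944], 'ee_rot': [-0.538, 0.539, 0.457, -0.459], 'wrist_force': [2.508, -3.314, -3.594], 'wrist_torque': [-0.254, -0.173, -0.024], 'grip_width': 0.149}
170.81918312508824
[[-2.52, 0.01, -0.22, 0.0, 0.2, -0.0, 0.5], [-2.52, 0.01, -0.24, 0.0, 0.2, -0.1, 0.5], [-2.52, -0.0, -0.24, 0.0, 0.3, -0.0, 0.5], [-2.52, 0.0, -0.25, 0.0, 0.2, -0.1, 0.5], [-2.52, 0.0, -0.27, 0.0, 0.2, -0.0, 0.5]]
end [531.  -2. 150.] 169.7
```

View pics/s10.png

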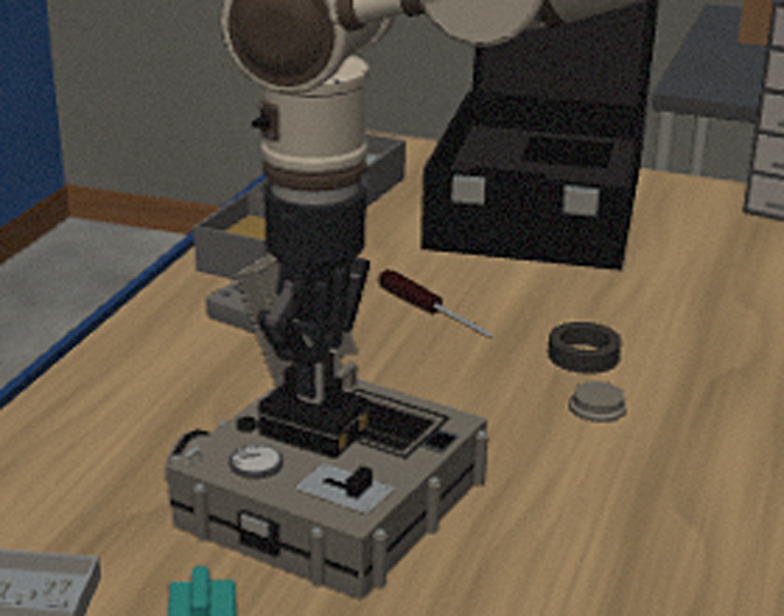

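Call:
{"fn": "drive_tool", "kwargs": {"plan": [[[-3,0,-0.3,0,0.3,0,0.5],[-3,0,-0.3,0,0.3,0,0.5],[-3,0.3,-0.2,0,0.3,0,0.5],[-2.3,0.5,-0.2,0,0.2,0,0.5],[-1.3,0.5,-0.2,0,0,0,0.5]]]}}

```text
time_s: 18.0
tcp_pos: [531.9, 2.7, 136.8]
ee_rot: [-0.542, 0.543, 0.454, -0.453]
wrist_force: [0.2, 0.4, -2.3]
grip_width: 0.152
```

Run:
```python
from h import *
from fit import W
f=grab_frame("wrist"); save(f,"w11.png",(140,100,500,340),2.2); np.save("w11.npy",f,allow_pickle=True)
g=grab_frame("side"); save(g,"s11.png",(250,110,430,250),4); st()
p,R=tool(); print(yawof(R))
r=np.load("rec.npy")
L=[(-20+a*43,-52+b*33,70) for a,b in((1,1),(1,-1),(-1,-1),(-1,1))]+[(-100,110,70),(-100,-110,70)]
print(proj(f,W(r,L)).round(1).tolist(), ((proj(f,W(r,L))-[140,100]+.5)*2.2-.5).round(0).tolist())
```

```text
{'time_s': 18.1, 'joints': [-0.222, 0.12, 1.798, 0.0, 1.225, -1.615], 'dq': [0.029, -0.001, -0.01, 0.018, 0.006, 0.015], 'joint_efforts': [-0.925, -37.711, -32.785, -0.142, -0.118, -0.137], 'tcp_pos': [531.483, 2.777, 136.055], 'ee_rot': [0.543, -0.542, -0.453, 0.454], 'wrist_force': [0.41, -0.362, -2.545], 'wrist_torque': [0.024, 0.028, 0.002], 'grip_width': 0.147}
169.77740328562828
[[355.8, 261.1], [267.3, 260.9], [261.4, 146.1], [360.7, 146.4], [568.8, 88.0], [218.6, 87.4]] [[475.0, 355.0], [281.0, 355.0], [268.0, 102.0], [486.0, 103.0], [944.0, -26.0], [174.0, -27.0]]
```

View pics/w11.png

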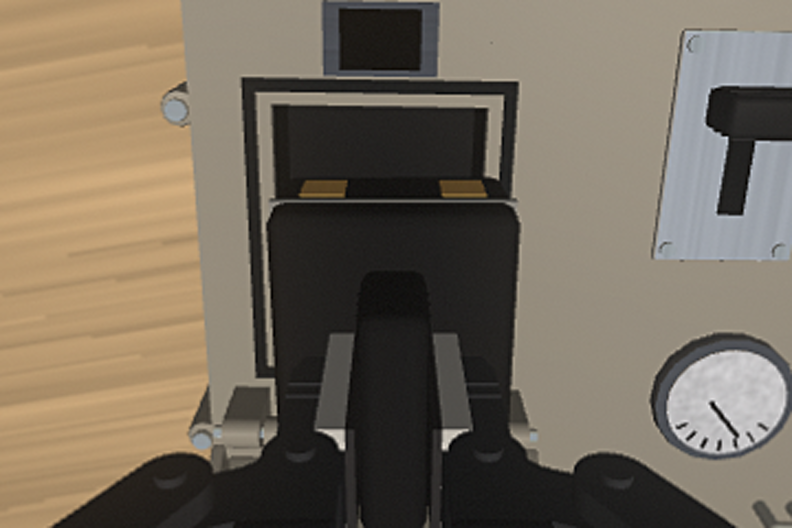

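View pics/s11.png

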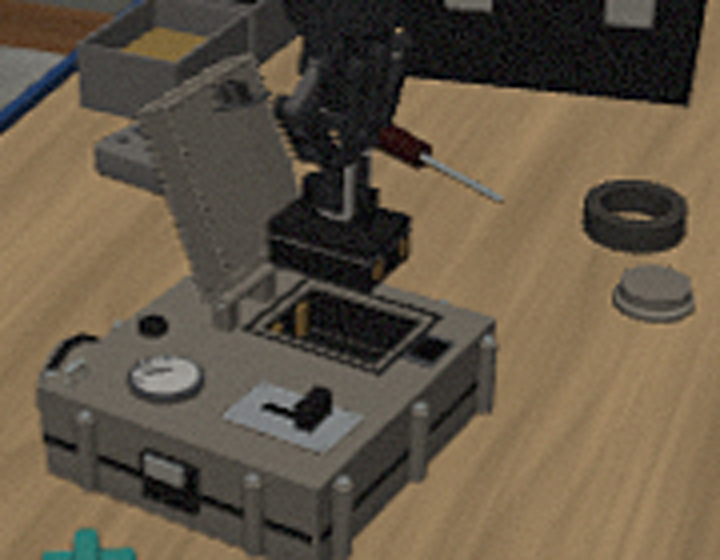

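Run:
```python
from h import *
from fit import W
f=np.load("w11.npy",allow_pickle=True).item(); p,R=tool(); print(p)
P=lambda u,v:(140+(u+.5)/2.2-.5,100+(v+.5)/2.2-.5)
intool=lambda uv,z:(R.T@(onz(f,uv,z)-p)).round(1)
print("pocket front corners",intool(P(272,105),70),intool(P(487,107),70))
print("pack front",intool(P(269,205),p[2]+12.4),intool(P(519,207),p[2]+12.4))
r=np.load("rec.npy"); print("bay in tool",(R.T@(W(r,(-20,-52,34))[0]-p)).round(1))
```

```text
[531.4827506    2.77700449 136.05546569]
pocket front corners [-36.7  66.1  41.8] [28.4 66.1 41.2]
pack front [-25.8 -12.4  35.5] [ 26.  -12.4  35.1]
bay in tool [ -5.  102.1  -0.4]
```

Call:
{"fn": "drive_tool", "kwargs": {"plan": [[[-0.44,0.3,0,0,0,0,0.5],[0,1,0,0,0,0,0.5],[0,1,0,0,0,0,0.5],[0,0.7,0,0,0,0,0.5],[0,0.5,0,0,0,0,0.5]]]}}

```text
time_s: 18.73
tcp_pos: [530.7, -0.7, 100.5]
ee_rot: [0.542, -0.542, -0.454, 0.454]
wrist_force: [0.2, -0.1, -2.9]
grip_width: 0.149
```

Run:
```python
from h import *
f=grab_frame("wrist"); save(f,"w12.png",(140,100,500,340),2.2); np.save("w11.npy",f,allow_pickle=True)
st()
```

```text
{'time_s': 18.775, 'joints': [-0.229, 0.163, 1.827, 0.0, 1.153, -1.623], 'dq': [-0.002, -0.008, -0.002, -0.002, 0.021, -0.001], 'joint_efforts': [0.136, -39.65, -32.765, 0.012, -0.07, 0.0], 'tcp_pos': [530.401, -0.708, 100.032], 'ee_rot': [0.543, -0.542, -0.454, 0.454], 'wrist_force': [-0.069, 0.209, -2.933], 'wrist_torque': [0.026, 0.046, 0.01], 'grip_width': 0.151}
```

View pics/w12.png

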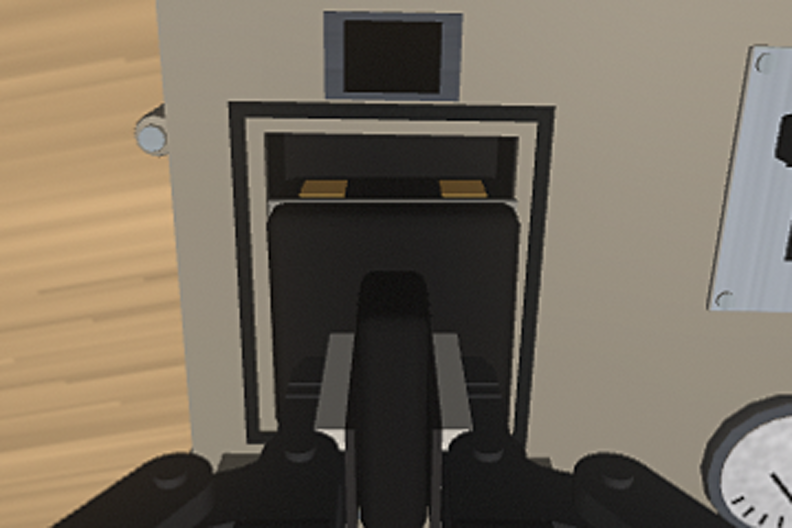

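Pocket (265–517) and pack (268–519) centred on each other; continuing down.

Call:
{"fn": "drive_tool", "kwargs": {"plan": [[[0,0.7,0,0,0,0,0.5],[0,0.9,0,0,0,0,0.5],[0,0.9,0,0,0,0,0.5],[0,0.7,0,0,0,0,0.5],[0,0.5,0,0,0,0,0.5]]]}}

```text
time_s: 19.4
tcp_pos: [530.8, -0.9, 63.7]
ee_rot: [0.542, -0.542, -0.454, 0.454]
wrist_force: [0.4, 0.0, -3.2]
grip_width: 0.147
```

Call:
{"fn": "drive_tool", "kwargs": {"plan": [[[0,0.3,0,0,0,0,0.5],[0,0.3,0,0,0,0,0.5],[0,0.2,0,0,0,0,0.5],[0,0,0,0,0,0,0.5],[0,0,0,0,0,0,0.5]]]}}

```text
time_s: 20.02
tcp_pos: [531.2, -1.0, 56.5]
ee_rot: [-0.542, 0.542, 0.454, -0.454]
wrist_force: [0.7, 0.0, -3.1]
grip_width: 0.144
```

Run:
```python
from h import *
f=grab_frame("wrist"); save(f,"w13.png",(140,100,500,340),2.2)
st()
```

```text
{'time_s': 20.075, 'joints': [-0.23, 0.227, 1.851, 0.0, 1.064, -1.623], 'dq': [-0.001, -0.001, 0.001, -0.001, 0.0, 0.001], 'joint_efforts': [0.001, -39.051, -29.664, 0.0, -0.009, 0.0], 'tcp_pos': [531.198, -0.96, 56.509], 'ee_rot': [-0.542, 0.542, 0.454, -0.454], 'wrist_force': [0.6, 1.049, -2.432], 'wrist_torque': [0.026, 0.055, -0.029], 'grip_width': 0.144}
```

View pics/w13.png

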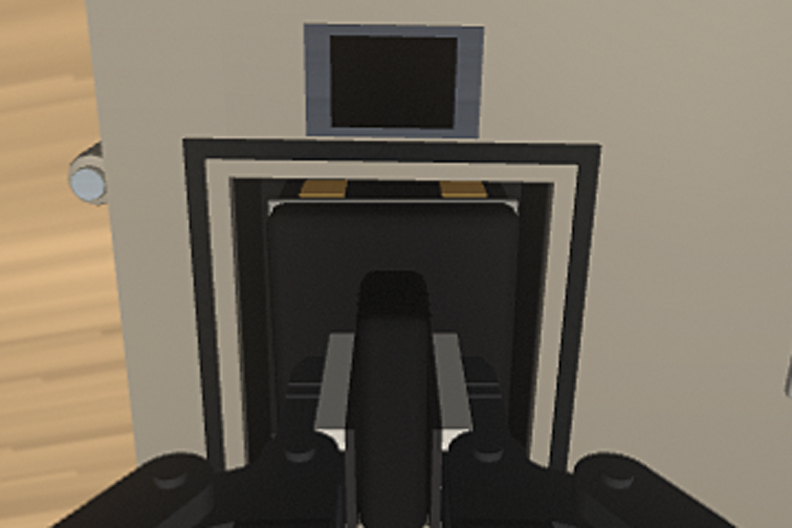

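Call:
{"fn": "drive_tool", "kwargs": {"plan": [[[0,0.1,0,0,0,0,0.5],[0,0.1,0,0,0,0,0.5],[0,0.05,0,0,0,0,0.5],[0,0,0,0,0,0,0.5],[0,0,0,0,0,0,0.5]]]}}

```text
time_s: 20.7
tcp_pos: [531.1, -1.0, 53.8]
ee_rot: [-0.542, 0.542, 0.454, -0.454]
wrist_force: [0.1, 0.4, -2.3]
grip_width: 0.15
```

Call:
{"fn": "drive_tool", "kwargs": {"plan": [[[0,0.05,0,0,0,0,0.5],[0,0.05,0,0,0,0,0.5],[0,0.05,0,0,0,0,0.5],[0,0,0,0,0,0,0.5],[0,0,0,0,0,0,0.5]]]}}

```text
time_s: 21.32
tcp_pos: [531.1, -1.0, 53.5]
ee_rot: [-0.542, 0.542, 0.454, -0.454]
wrist_force: [-5.8, -0.5, 7.6]
grip_width: 0.149
```

The pack is on the floor. I let go gently, then rise.

Call:
{"fn": "drive_tool", "kwargs": {"plan": [[[0,-0.05,0,0,0,0,2.6],[0,0,0,0,0,0,2.8],[0,0,0,0,0,0,2.8],[0,0,0,0,0,0,2.8],[0,-0.5,0,0,0,0,2.8]]]}}

```text
time_s: 21.95
tcp_pos: [530.6, -0.9, 57.5]
ee_rot: [0.543, -0.542, -0.454, 0.454]
wrist_force: [-0.3, 0.7, -0.0]
grip_width: 0.328
```

Call:
{"fn": "drive_tool", "kwargs": {"plan": [[[0,-1.5,0,0,0,0,2.8],[0,-3,0,0,0,0,2.8],[0,-4,0,0,0,0,2.8],[0,-4,0.5,0,0,0,0],[0,-4,0.5,0,0,0,0]]]}}

```text
time_s: 22.58
tcp_pos: [521.1, 0.8, 225.5]
ee_rot: [-0.542, 0.543, 0.454, -0.453]
wrist_force: [0.3, -0.4, -0.0]
grip_width: 0.002
```

Run:
```python
from h import *
from fit import W
f=grab_frame("wrist"); save(f,"w14.png",(140,60,500,340),2.2)
g=grab_frame("side"); save(g,"s14.png",(220,50,430,250),3.5)
st(); p,R=tool(); print(yawof(R))
r=np.load("rec.npy")
for L in [(-20,-52),(70,-52),(130,-52),(112,-52)]: print(L,W(r,L+(0,))[0].round(1))
```

```text
{'time_s': 22.675, 'joints': [-0.23, 0.005, 1.727, 0.0, 1.399, -1.624], 'dq': [-0.001, 0.05, 0.065, -0.001, -0.049, 0.002], 'joint_efforts': [0.133, -32.809, -32.042, -0.006, 0.472, -0.002], 'tcp_pos': [524.142, 0.231, 229.731], 'ee_rot': [-0.539, 0.545, 0.456, -0.451], 'wrist_force': [1.084, -0.074, 0.074], 'wrist_torque': [-0.01, 0.009, -0.018], 'grip_width': 0.004}
169.86720627668944
(-20, -52) [530.9  -2.2   0. ]
(70, -52) [619.5 -18.3   0. ]
(130, -52) [678.5 -29.1   0. ]
(112, -52) [660.8 -25.8   0. ]
```

View pics/w14.png

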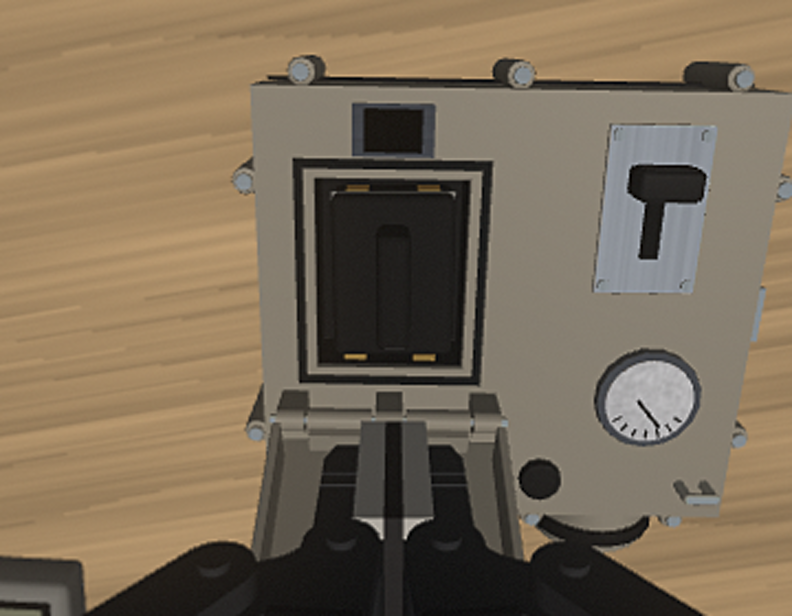

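View pics/s14.png

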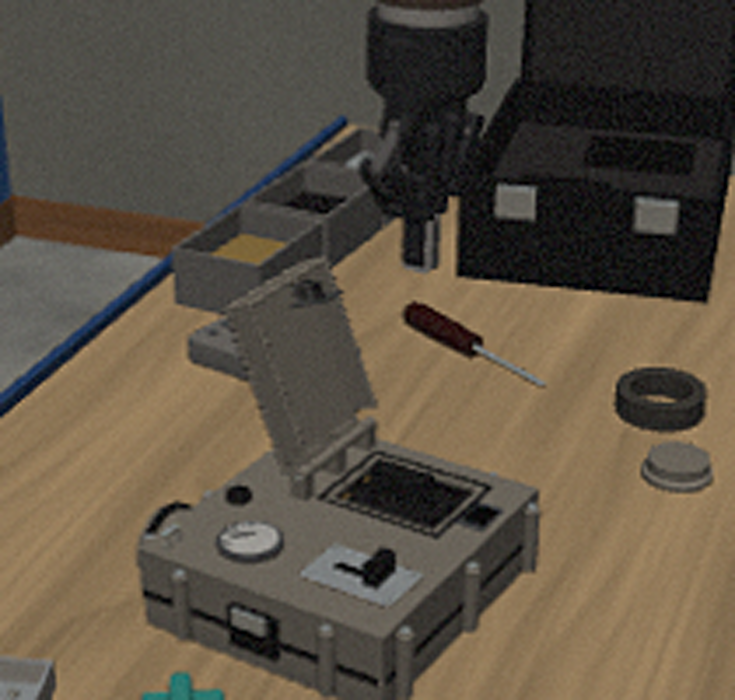

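Run:
```python
from h import *
from fit import W
r=np.load("rec.npy")
rows(W(r,(135,-52,0))[0]+[0,0,230],169.7,5,0)
rows(W(r,(135,-52,0))[0]+[0,0,170],169.7,4,0,start=(W(r,(135,-52,0))[0]+[0,0,230],Rt(169.7)))
pr=None
for th in [1.95,1.8,1.65,1.5,1.35,1.2,1.05,.9,.75,.6,.45,.3,.2,.1,.05,0]:
    c,s=np.cos(th),np.sin(th)
    d=120
    x1=40-133*c+15*s+11; z1=89+112*s+15*c-18
    x2=40-d*c+15*s+11; z2=89+d*s+15*c-18
    x=max(x1,x2) if th>1.45 else x2; z=z1 if th>1.57 else z2
    if pr: print(th,round(x),round(z),"dz_t %.2f dy_t %.2f"%(-(x-pr[0])/10,-(z-pr[1])/10), W(r,(x,-52,z))[0].round(0))
    else: print(th,round(x),round(z),W(r,(x,-52,z))[0].round(0))
    pr=(x,z)
```

```text
[[-0.03, 0.03, -3.24, 0.1, 0.0, -0.0, 0], [-0.04, 0.03, -3.24, 0.2, 0.1, -0.0, 0], [-0.03, 0.01, -3.25, 0.1, 0.0, -0.0, 0], [-0.02, 0.01, -3.24, 0.1, 0.0, -0.0, 0], [-0.03, 0.01, -3.24, 0.2, 0.1, -0.0, 0]]
end [683.4 -29.9 230. ] 169.7
[[0.0, 1.5, 0.0, 0.0, 0.0, 0.0, 0], [0.0, 1.5, 0.0, 0.0, 0.0, 0.0, 0], [0.0, 1.5, 0.0, 0.0, 0.0, 0.0, 0], [0.0, 1.5, 0.0, 0.0, 0.0, 0.0, 0]]
end [683.4 -30.  170. ] 169.7
1.95 114 169 [663. -26. 169.]
1.8 96 177 dz_t 1.83 dy_t -0.72 [645. -23. 177.]
1.65 76 181 dz_t 1.93 dy_t -0.48 [626. -19. 181.]
1.5 57 192 dz_t 1.90 dy_t -1.03 [607. -16. 192.]
1.35 39 191 dz_t 1.81 dy_t 0.04 [589. -13. 191.]
1.2 21 188 dz_t 1.79 dy_t 0.31 [572. -10. 188.]
1.05 4 183 dz_t 1.72 dy_t 0.57 [555.  -7. 183.]
0.9 -12 174 dz_t 1.61 dy_t 0.82 [539.  -4. 174.]
0.75 -27 164 dz_t 1.47 dy_t 1.06 [524.  -1. 164.]
0.6 -40 151 dz_t 1.30 dy_t 1.26 [512.   1. 151.]
0.45 -51 137 dz_t 1.10 dy_t 1.44 [501.   3. 137.]
0.3 -59 121 dz_t 0.87 dy_t 1.59 [492.   5. 121.]
0.2 -64 110 dz_t 0.44 dy_t 1.13 [488.   6. 110.]
0.1 -67 98 dz_t 0.33 dy_t 1.16 [485.   6.  98.]
0.05 -68 92 dz_t 0.12 dy_t 0.59 [484.   6.  92.]
0 -69 86 dz_t 0.09 dy_t 0.60 [483.   7.  86.]
```

Call:
{"fn": "drive_tool", "kwargs": {"plan": [[[0,-0.2,-3,0,0,0,0],[0,-0.2,-4,0,0,0,0],[0,0,-4,0,0,0,0],[0,0,-3.5,0,0,0,0],[-0.1,0,-2,0,0,0,0]]]}}

```text
time_s: 23.3
tcp_pos: [684.6, -29.5, 226.6]
ee_rot: [0.542, -0.542, -0.454, 0.454]
wrist_force: [-0.4, -0.1, 0.5]
grip_width: 0.005
```

Run:
```python
from h import *
g=grab_frame("side"); save(g,"s15.png",(220,50,430,250),3.5)
st(); p,R=tool(); print(yawof(R))
rows([683,-30,170],169.7,5,0)
```

```text
{'time_s': 23.35, 'joints': [-0.22, 0.437, 1.23, -0.0, 1.473, -1.613], 'dq': [-0.0, -0.049, 0.069, -0.002, -0.014, -0.001], 'joint_efforts': [2.341, -51.973, -33.77, 0.172, 0.436, 0.001], 'tcp_pos': [685.765, -30.192, 226.32], 'ee_rot': [-0.542, 0.543, 0.454, -0.453], 'wrist_force': [-3.107, -1.595, -0.566], 'wrist_torque': [-0.031, 0.02, -0.041], 'grip_width': -0.003}
169.82085060161816
[[-0.01, 1.13, 0.06, 0.0, 0.0, -0.0, 0], [-0.0, 1.12, 0.05, 0.0, 0.0, -0.0, 0], [-0.01, 1.13, 0.06, 0.0, 0.1, -0.0, 0], [-0.0, 1.13, 0.06, 0.1, -0.0, -0.0, 0], [-0.01, 1.12, 0.05, -0.0, 0.0, -0.0, 0]]
end [683. -30. 170.] 169.7
```

View pics/s15.png

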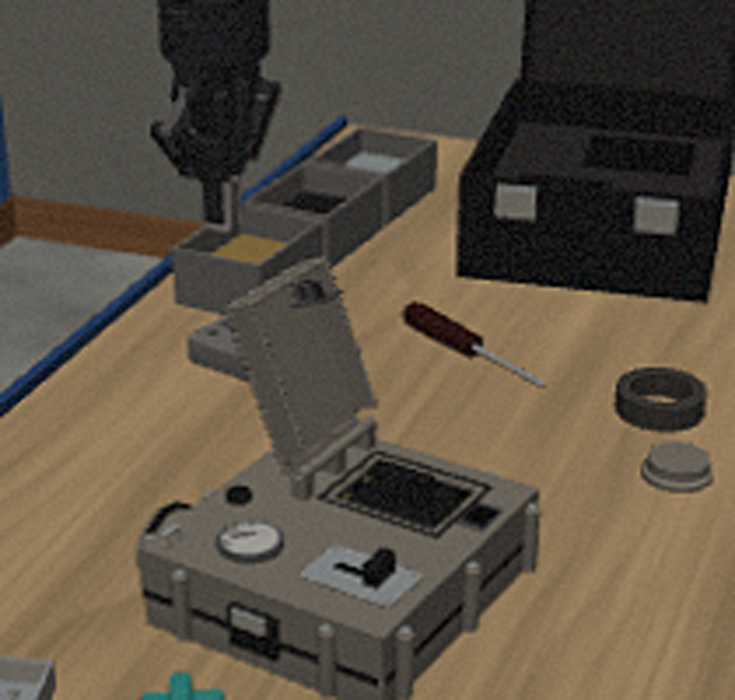

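The finger is behind the open hatch, at (212,210) in the crop. Lowering, then pulling the hatch forward along its arc.

Call:
{"fn": "drive_tool", "kwargs": {"plan": [[[0,1.5,0,0,0,0,0],[0,1.5,0,0,0,0,0],[0,1.5,0,0,0,0,0],[0,1.2,0.5,0,0,0,0],[0,0,1.2,0,0,0,0]]]}}

```text
time_s: 23.98
tcp_pos: [665.2, -26.0, 167.6]
ee_rot: [0.543, -0.541, -0.453, 0.454]
wrist_force: [-0.4, 0.3, 0.6]
grip_width: 0.001
```

Call:
{"fn": "drive_tool", "kwargs": {"plan": [[[0,0,0.8,0,0,0,0],[0,-0.2,0.9,0,0,0,0],[0,-0.3,0.9,0,0,0,0],[0,-0.3,0.9,0,0,0,0],[0,-0.3,0.9,0,0,0,0]]]}}

```text
time_s: 24.6
tcp_pos: [622.3, -18.1, 180.5]
ee_rot: [0.543, -0.542, -0.454, 0.454]
wrist_force: [2.0, -0.0, -0.8]
grip_width: 0.001
```

Run:
```python
from h import *
from fit import W
g=grab_frame("side"); save(g,"s16.png",(220,50,430,250),3.5)
st(); p,R=tool(); r=np.load("rec.npy"); d=p[:2]-r[:2]; c,s=np.cos(r[2]),np.sin(r[2]); print("local",c*d[0]+s*d[1],-s*d[0]+c*d[1],p[2])
```

```text
{'time_s': 24.65, 'joints': [-0.223, 0.303, 1.491, -0.0, 1.349, -1.617], 'dq': [-0.002, 0.02, -0.023, -0.002, -0.005, 0.002], 'joint_efforts': [-0.861, -44.107, -32.872, -0.017, -0.036, -0.003], 'tcp_pos': [621.593, -18.035, 180.761], 'ee_rot': [0.543, -0.542, -0.453, 0.454], 'wrist_force': [2.001, 0.209, -0.867], 'wrist_torque': [-0.015, -0.176, -0.037], 'grip_width': 0.001}
local 72.02233444814286 -51.33967664812047 180.76120760435919
```

View pics/s16.png

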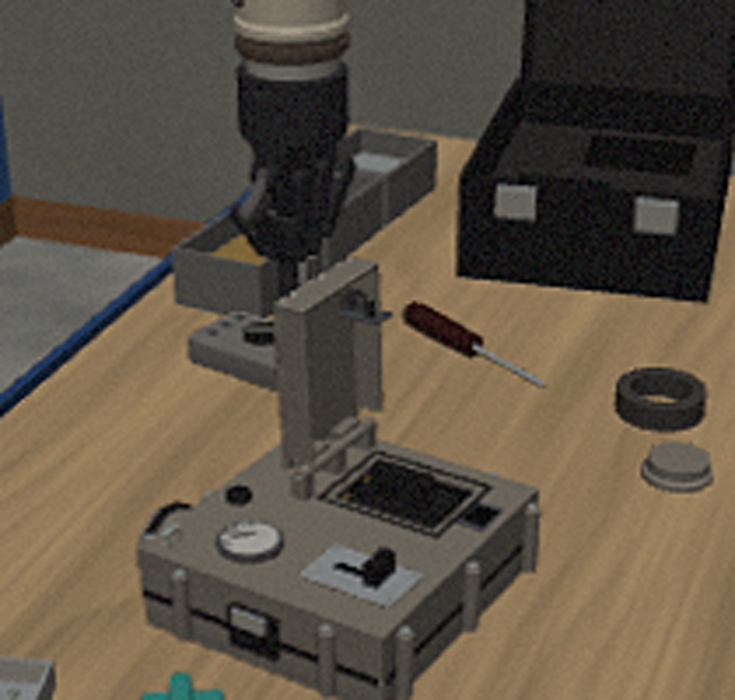

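Call:
{"fn": "drive_tool", "kwargs": {"plan": [[[0,-0.5,0.8,0,0,0,0],[0,-0.5,0.8,0,0,0,0],[0,0,0.9,0,0,0,0],[0,0,0.9,0,0,0,0],[0,0.1,0.9,0,0,0,0]]]}}

```text
time_s: 25.28
tcp_pos: [580.5, -10.7, 189.8]
ee_rot: [0.542, -0.542, -0.454, 0.454]
wrist_force: [2.1, 0.3, 0.2]
grip_width: -0.001
```

Call:
{"fn": "drive_tool", "kwargs": {"plan": [[[0,0.2,0.9,0,0,0,0],[0,0.3,0.9,0,0,0,0],[0,0.3,0.8,0,0,0,0],[0,0.4,0.8,0,0,0,0],[0,0.4,0.8,0,0,0,0]]]}}

```text
time_s: 25.9
tcp_pos: [539.3, -3.4, 173.5]
ee_rot: [-0.542, 0.542, 0.454, -0.454]
wrist_force: [3.3, 0.6, 0.5]
grip_width: -0.001
```

```bash
cat >> h.py <<'E'
def loc():
    p,R=tool(); r=np.load("rec.npy"); d=p[:2]-r[:2]; c,s=np.cos(r[2]),np.sin(r[2]); print("local",(c*d[0]+s*d[1]).round(1),(-s*d[0]+c*d[1]).round(1),p[2].round(1),"yaw",yawof(R).round(1))
E
python3 - <<'E'
from h import *
g=grab_frame("side"); save(g,"s17.png",(220,50,430,250),3.5)
st(); loc()
E
```

```text
{'time_s': 25.95, 'joints': [-0.23, 0.099, 1.744, -0.0, 1.301, -1.624], 'dq': [-0.001, 0.015, -0.017, -0.005, 0.021, 0.002], 'joint_efforts': [-0.979, -36.732, -33.613, -0.153, -0.121, -0.006], 'tcp_pos': [537.943, -3.168, 172.652], 'ee_rot': [0.543, -0.542, -0.453, 0.454], 'wrist_force': [0.547, 1.075, 0.901], 'wrist_torque': [0.122, -0.031, -0.029], 'grip_width': -0.001}
local -12.9 -51.7 172.7 yaw 169.9
```

View pics/s17.png

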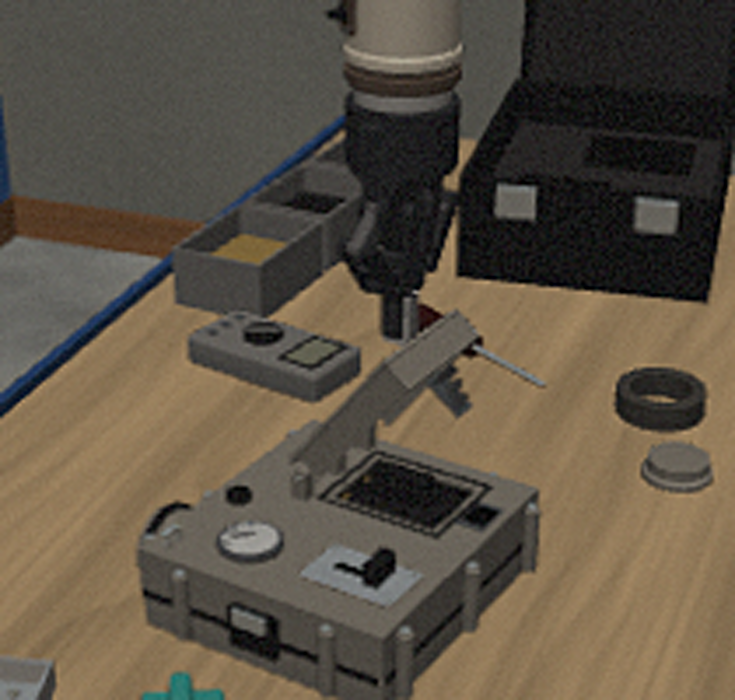

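Call:
{"fn": "drive_tool", "kwargs": {"plan": [[[0,0.4,0.7,0,0,0,0],[0,0.5,0.7,0,0,0,0],[0,0.6,0.7,0,0,0,0],[0,0.7,0.6,0,0,0,0],[0,0.7,0.6,0,0,0,0]]]}}

```text
time_s: 26.58
tcp_pos: [506.5, 2.5, 144.4]
ee_rot: [0.542, -0.542, -0.454, 0.454]
wrist_force: [0.8, 1.0, 2.9]
grip_width: -0.002
```

Call:
{"fn": "drive_tool", "kwargs": {"plan": [[[0,0.7,0.5,0,0,0,0],[0,0.8,0.4,0,0,0,0],[0,0.8,0.4,0,0,0,0],[0,0.7,0.3,0,0,0,0],[0,0.5,0.2,0,0,0,0]]]}}

```text
time_s: 27.2
tcp_pos: [489.1, 5.6, 109.1]
ee_rot: [0.542, -0.542, -0.454, 0.454]
wrist_force: [-0.4, 0.4, 3.0]
grip_width: -0.001
```

Call:
{"fn": "drive_tool", "kwargs": {"plan": [[[0,0.7,0.2,0,0,0,0],[0,0.5,0.1,0,0,0,0],[0,0.5,0.1,0,0,0,0],[0,0.5,0.1,0,0,0,0],[0,0.1,0,0,0,0,0]]]}}

```text
time_s: 27.82
tcp_pos: [484.3, 6.4, 86.4]
ee_rot: [0.542, -0.542, -0.454, 0.454]
wrist_force: [-1.9, 0.3, 2.7]
grip_width: 0.002
```

Run:
```python
from h import *
g=grab_frame("side"); save(g,"s18.png",(220,50,430,250),3.5)
f=grab_frame("wrist"); save(f,"w18.png",(160,60,480,300),2.4)
st(); loc()
```

```text
{'time_s': 27.925, 'joints': [-0.237, 0.065, 1.964, -0.0, 1.113, -1.631], 'dq': [0.0, -0.005, -0.003, -0.002, 0.004, -0.001], 'joint_efforts': [-0.373, -31.263, -29.333, -0.096, -0.546, -0.002], 'tcp_pos': [484.436, 6.358, 86.61], 'ee_rot': [0.542, -0.542, -0.454, 0.454], 'wrist_force': [-0.895, 0.812, 2.276], 'wrist_torque': [0.2, 0.315, 0.012], 'grip_width': 0.002}
local -67.3 -51.9 86.6 yaw 169.9
```

View pics/s18.png

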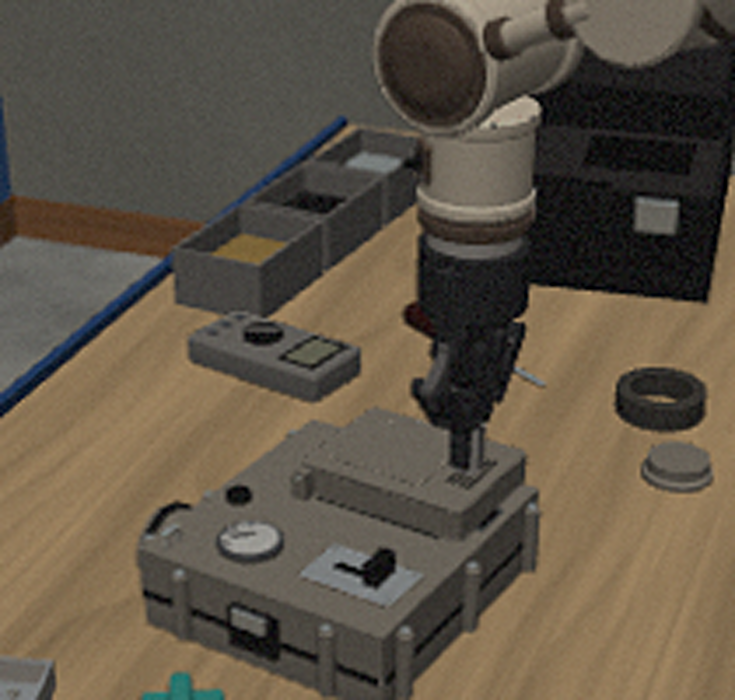

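View pics/w18.png

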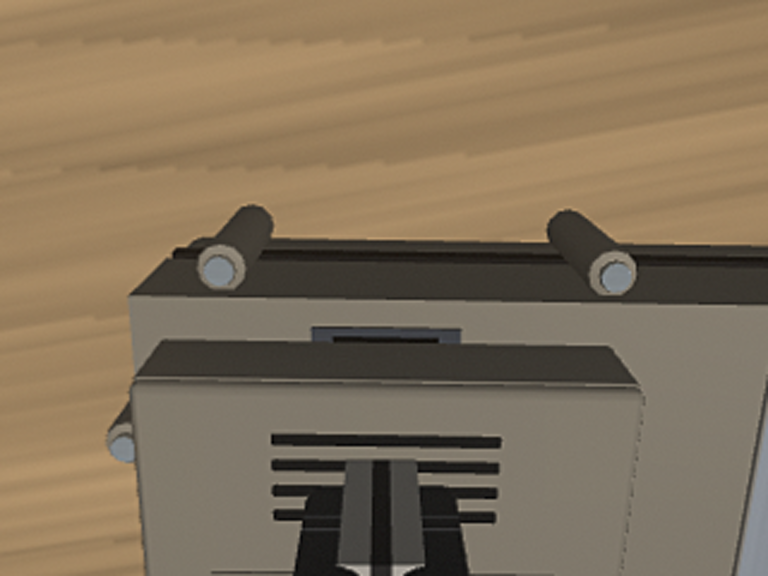

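The hatch is down, with the finger on the strip. Pressing to the stop.

Call:
{"fn": "drive_tool", "kwargs": {"plan": [[[0,0.1,0,0,0,0,0],[0,0.1,0,0,0,0,0],[0,0.1,0,0,0,0,0],[0,0.1,0,0,0,0,0],[0,0,0,0,0,0,0]]]}}

```text
time_s: 28.55
tcp_pos: [484.5, 6.3, 82.7]
ee_rot: [0.542, -0.542, -0.454, 0.454]
wrist_force: [-1.1, 0.1, 2.8]
grip_width: -0.004
```

Call:
{"fn": "drive_tool", "kwargs": {"plan": [[[0,0.1,0,0,0,0,0],[0,0.1,0,0,0,0,0],[0,0,0,0,0,0,0],[0,0,0,0,0,0,0],[0,0,0,0,0,0,0]]]}}

```text
time_s: 29.18
tcp_pos: [484.6, 6.3, 81.2]
ee_rot: [0.542, -0.542, -0.454, 0.454]
wrist_force: [-3.3, 1.0, 5.7]
grip_width: -0.004
```

Call:
{"fn": "drive_tool", "kwargs": {"plan": [[[0,0.1,0,0,0,0,0],[0,0,0,0,0,0,0],[0,0,0,0,0,0,0],[0,0,0,0,0,0,0],[0,0,0,0,0,0,0]]]}}

```text
time_s: 29.8
tcp_pos: [484.6, 6.3, 81.0]
ee_rot: [0.542, -0.542, -0.454, 0.454]
wrist_force: [-8.5, 1.5, 12.9]
grip_width: 0.003
```

Call:
{"fn": "drive_tool", "kwargs": {"plan": [[[0,-0.4,0,0,0,0,0],[0,-0.6,0,0,0,0,0],[0,-1.5,0,0,0,0,0],[0,-1.5,0,0,0,0,0],[0,0,0,0,0,0,0]]]}}

```text
time_s: 30.42
tcp_pos: [486.1, 6.0, 121.9]
ee_rot: [-0.541, 0.543, 0.455, -0.453]
wrist_force: [-0.0, -0.1, -0.7]
grip_width: -0.002
```

Run:
```python
from h import *
g=grab_frame("side"); save(g,"s19.png",(220,50,430,250),3.5)
st(); loc()
```

```text
{'time_s': 30.475, 'joints': [-0.237, 0.017, 1.939, 0.0, 1.184, -1.631], 'dq': [-0.0, 0.015, 0.025, 0.001, -0.003, 0.001], 'joint_efforts': [0.006, -32.008, -31.29, 0.001, -0.001, -0.0], 'tcp_pos': [485.307, 6.2, 120.758], 'ee_rot': [-0.542, 0.543, 0.454, -0.453], 'wrist_force': [-0.504, -0.231, -0.178], 'wrist_torque': [-0.032, -0.021, -0.017], 'grip_width': 0.001}
local -66.4 -51.9 120.8 yaw 169.9
```

View pics/s19.png

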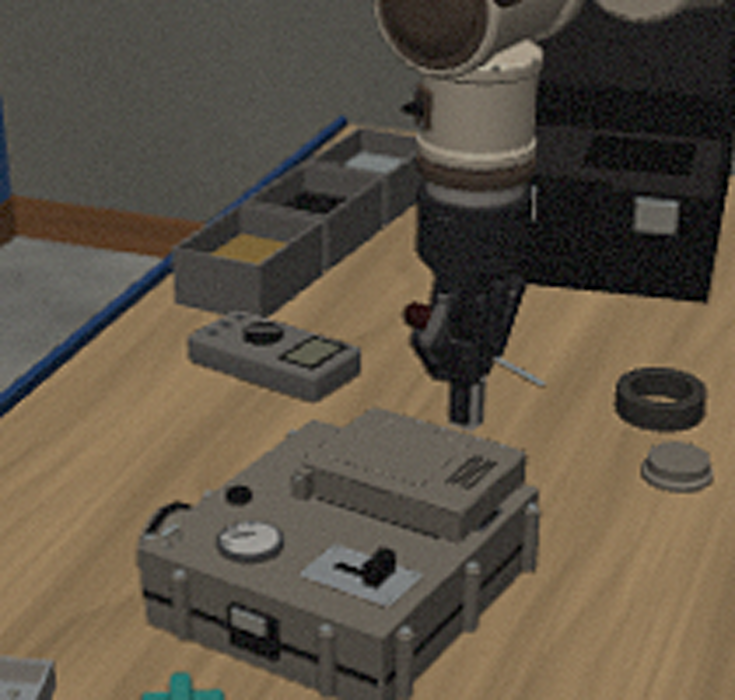

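The hatch stays shut with the finger clear of it. Now the slide: move in front of the knob.

Call:
{"fn": "drive_tool", "kwargs": {"plan": [[[2,0,0.4,0,0,0,0],[2.5,0,0.5,0,0,0,0],[2.5,0,0.5,0,0,0,0],[2.5,0,0.5,0,0,0,0],[1.5,0,0.3,0,0,0,0]]]}}

```text
time_s: 31.1
tcp_pos: [481.8, 119.5, 119.2]
ee_rot: [0.542, -0.542, -0.454, 0.454]
wrist_force: [-0.1, -0.0, 0.9]
grip_width: 0.001
```

Run:
```python
from h import *
from fit import W
f=grab_frame("wrist"); save(f,"w20.png",(160,60,480,300),2.4)
loc(); r=np.load("rec.npy")
print(((proj(f,W(r,[(-71,58,91),(-71,71,91),(-71,45,91)]))-[160,60])*2.4).round(0).tolist())
```

```text
local -90.4 60.0 119.3 yaw 169.9
[[376.0, 475.0], [427.0, 475.0], [326.0, 475.0]]
```

View pics/w20.png

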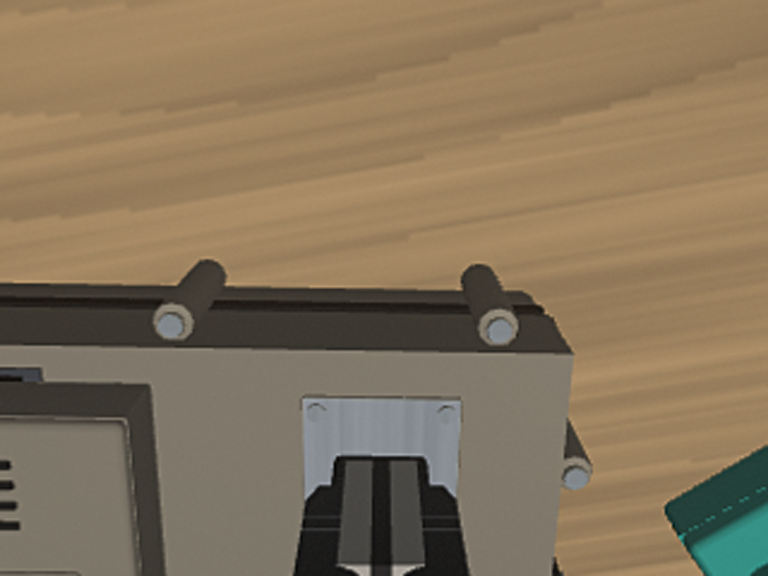

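Call:
{"fn": "drive_tool", "kwargs": {"plan": [[[0,1.2,0,0,0,0,0],[0,1.6,0,0,0,0,0],[0,1.5,0,0,0,0,0],[0,1.0,0,0,0,0,0],[0,0.3,0,0,0,0,0]]]}}

```text
time_s: 31.78
tcp_pos: [481.6, 118.3, 62.7]
ee_rot: [0.543, -0.542, -0.453, 0.454]
wrist_force: [0.1, 0.2, -0.0]
grip_width: -0.001
```

Run:
```python
from h import *
g=grab_frame("side"); save(g,"s21.png",(260,130,400,260),5)
f=grab_frame("wrist"); save(f,"w21.png",(160,60,480,300),2.4)
loc(); st()
```

```text
local -89.5 58.0 63.5 yaw 169.8
{'time_s': 31.875, 'joints': [-0.003, 0.132, 1.944, 0.0, 1.066, -1.397], 'dq': [0.003, -0.015, -0.01, -0.001, 0.006, 0.001], 'joint_efforts': [-0.072, -33.45, -28.248, -0.003, -0.038, -0.0], 'tcp_pos': [482.238, 118.42, 63.549], 'ee_rot': [0.542, -0.542, -0.454, 0.454], 'wrist_force': [0.497, 0.14, 0.327], 'wrist_torque': [-0.037, 0.018, -0.01], 'grip_width': -0.002}
```

View pics/s21.png

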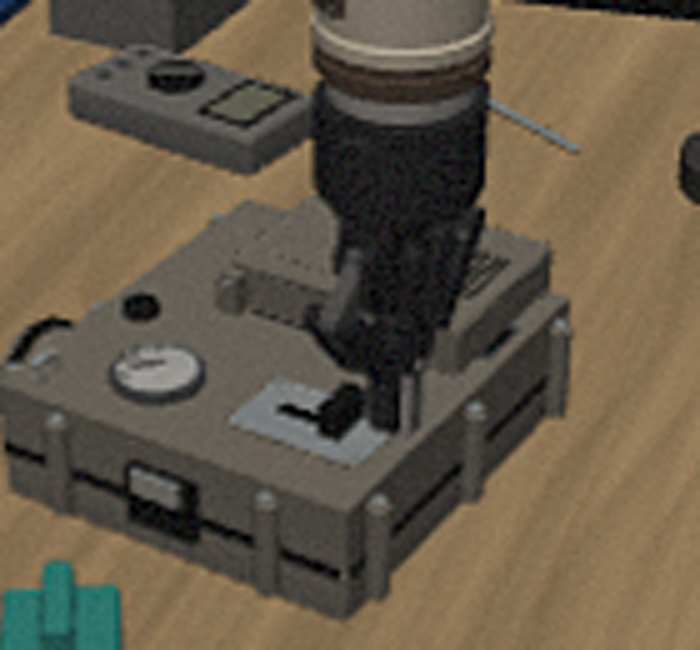

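View pics/w21.png

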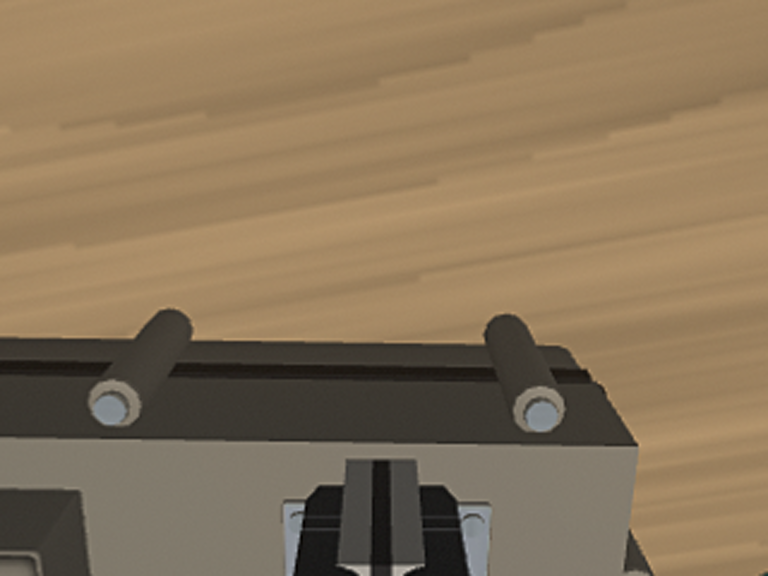

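Call:
{"fn": "drive_tool", "kwargs": {"plan": [[[0,0.1,-0.6,0,0,0,0],[0,0,-0.7,0,0,0,0],[0,0,-0.8,0,0,0,0],[0,0,-0.8,0,0,0,0],[0,0,-0.4,0,0,0,0]]]}}

```text
time_s: 32.5
tcp_pos: [514.9, 112.5, 62.7]
ee_rot: [0.542, -0.542, -0.454, 0.454]
wrist_force: [-3.9, -0.5, 3.0]
grip_width: 0.002
```

Call:
{"fn": "drive_tool", "kwargs": {"plan": [[[0,0,-0.2,0,0,0,0],[0,0,-0.2,0,0,0,0],[0,0,-0.1,0,0,0,0],[0,0,0,0,0,0,0],[0,0,0,0,0,0,0]]]}}

```text
time_s: 33.12
tcp_pos: [519.5, 111.7, 62.7]
ee_rot: [0.542, -0.542, -0.454, 0.454]
wrist_force: [-5.2, -1.1, 1.9]
grip_width: 0.003
```

Run:
```python
from h import *
g=grab_frame("side"); save(g,"s22.png",(260,130,400,260),5)
loc(); st()
```

```text
local -51.7 58.1 62.7 yaw 169.9
{'time_s': 33.175, 'joints': [-0.016, 0.218, 1.847, -0.0, 1.077, -1.409], 'dq': [-0.001, 0.001, 0.001, 0.001, -0.002, 0.002], 'joint_efforts': [0.208, -37.425, -30.45, 0.347, -1.298, -0.038], 'tcp_pos': [519.48, 111.748, 62.679], 'ee_rot': [0.542, -0.542, -0.454, 0.454], 'wrist_force': [-5.53, -0.891, 0.81], 'wrist_torque': [-0.198, 0.716, -0.079], 'grip_width': 0.002}
```

View pics/s22.png

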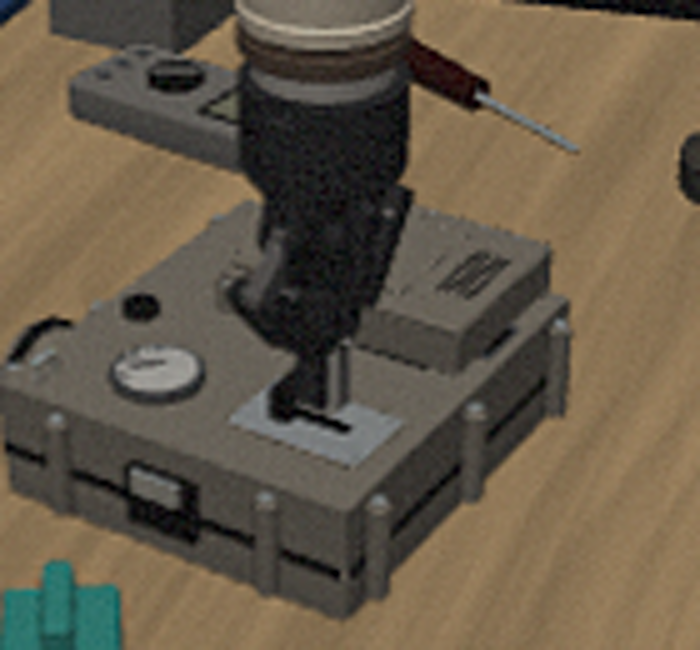

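Call:
{"fn": "drive_tool", "kwargs": {"plan": [[[0,0,-0.1,0,0,0,0],[0,0,-0.1,0,0,0,0],[0,0,0,0,0,0,0],[0,0,0,0,0,0,0],[0,0,0,0,0,0,0]]]}}

```text
time_s: 33.8
tcp_pos: [521.5, 111.4, 62.7]
ee_rot: [0.542, -0.542, -0.454, 0.454]
wrist_force: [-4.8, -2.5, 1.4]
grip_width: 0.003
```

Call:
{"fn": "drive_tool", "kwargs": {"plan": [[[0,0,-0.1,0,0,0,0],[0,0,-0.1,0,0,0,0],[0,0,0,0,0,0,0],[0,0,0,0,0,0,0],[0,0,0,0,0,0,0]]]}}

```text
time_s: 34.42
tcp_pos: [522.4, 111.2, 62.7]
ee_rot: [0.543, -0.542, -0.453, 0.455]
wrist_force: [-8.2, -1.8, 5.2]
grip_width: 0.002
```

Call:
{"fn": "drive_tool", "kwargs": {"plan": [[[0,0,-0.1,0,0,0,0],[0,0,0,0,0,0,0],[0,0,0,0,0,0,0],[0,0,0,0,0,0,0],[0,0,0,0,0,0,0]]]}}

```text
time_s: 35.05
tcp_pos: [522.5, 111.2, 62.6]
ee_rot: [0.543, -0.541, -0.453, 0.455]
wrist_force: [-11.8, -1.4, 8.5]
grip_width: 0.001
```

Run:
```python
from h import *
loc(); st()
```

```text
local -48.6 58.0 62.6 yaw 169.9
{'time_s': 35.05, 'joints': [-0.017, 0.228, 1.835, 0.0, 1.084, -1.411], 'dq': [0.001, 0.001, 0.0, 0.0, -0.0, 0.0], 'joint_efforts': [-0.661, -36.093, -32.131, 0.362, -3.509, -0.061], 'tcp_pos': [522.464, 111.177, 62.621], 'ee_rot': [0.543, -0.541, -0.453, 0.455], 'wrist_force': [-11.835, -1.374, 8.48], 'wrist_torque': [-0.194, 1.901, -0.049], 'grip_width': 0.001}
```

Hard stop reached. I back off along the track past home, then rise clear.

Call:
{"fn": "drive_tool", "kwargs": {"plan": [[[0,0,0.8,0,0,0,0],[0,0,1.2,0,0,0,0],[0,0,1.2,0,0,0,0],[0,0,0.9,0,0,0,0],[0,0,0.4,0,0,0,0]]]}}

```text
time_s: 35.67
tcp_pos: [480.6, 119.1, 63.3]
ee_rot: [-0.542, 0.543, 0.454, -0.453]
wrist_force: [-0.7, -0.4, -0.6]
grip_width: -0.0
```

Call:
{"fn": "drive_tool", "kwargs": {"plan": [[[0,-2,0,0,0,0,0],[0,-4,0,0,0,0,0],[0,-4,2,0,0,0,0],[0,-4,4,0,0,0,0],[0,-2,4,0,0,0,0]]]}}

```text
time_s: 36.3
tcp_pos: [382.5, 136.7, 225.8]
ee_rot: [-0.541, 0.543, 0.455, -0.452]
wrist_force: [-0.4, -0.2, 0.9]
grip_width: -0.0
```

Call:
{"fn": "drive_tool", "kwargs": {"plan": [[[0,0,2,0,0,0,0],[0,0,0,0,0,0,0],[0,0,0,0,0,0,0],[0,0,0,0,0,0,0],[0,0,0,0,0,0,0]]]}}

```text
time_s: 36.92
tcp_pos: [362.5, 139.8, 222.5]
ee_rot: [0.543, -0.542, -0.454, 0.454]
wrist_force: [-0.8, -0.0, -0.2]
grip_width: 0.0
```

Run:
```python
from h import *
from fit import W
g=grab_frame("side"); save(g,"s23.png")
f=grab_frame("wrist"); save(f,"w23.png")
t=grab_frame("top"); save(t,"t23.png")
st(); r=np.load("rec.npy")
L=[(-93,-3,104),(-93,-101,104),(-65,58,91)]
print(proj(f,W(r,L)).round(0).tolist(),proj(g,W(r,L)).round(0).tolist())
```

```text
{'time_s': 37.075, 'joints': [0.055, -0.371, 2.065, 0.0, 1.448, -1.339], 'dq': [-0.0, -0.004, 0.003, -0.002, 0.001, 0.001], 'joint_efforts': [-0.025, -18.867, -33.7, -0.001, -0.001, -0.0], 'tcp_pos': [362.349, 139.923, 222.65], 'ee_rot': [0.542, -0.542, -0.454, 0.454], 'wrist_force': [-0.93, -0.316, 0.15], 'wrist_torque': [0.031, 0.017, -0.005], 'grip_width': 0.001}
[[255.0, 304.0], [152.0, 304.0], [318.0, 320.0]] [[352.0, 195.0], [370.0, 178.0], [329.0, 208.0]]
```

View pics/s23.png

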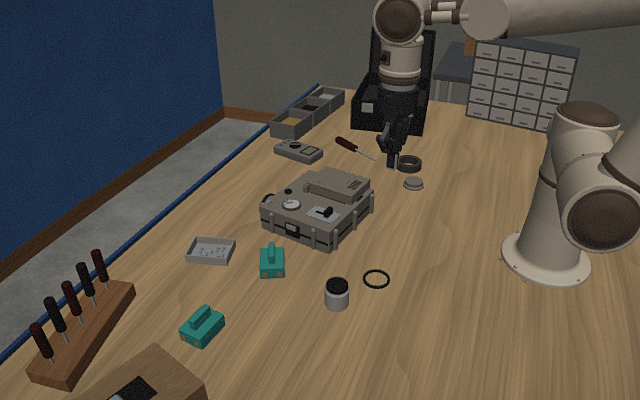

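View pics/w23.png

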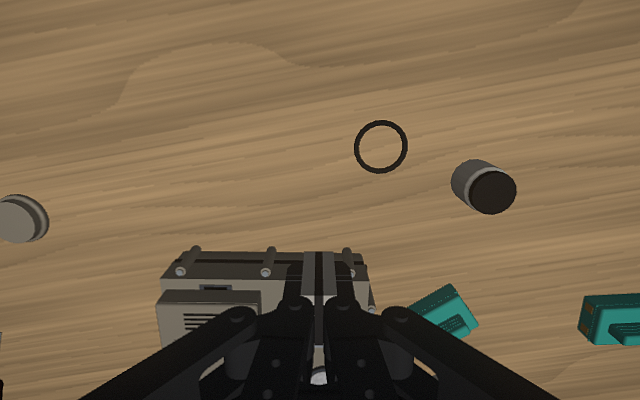

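View pics/t23.png

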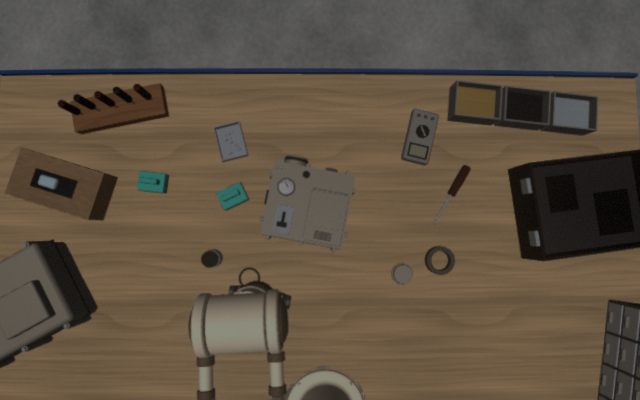

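Run:
```python
from h import *
a=np.load("side.npy",allow_pickle=True).item()["pixels"]; b=cv2.imread("pics/s23.png")[:,:,::-1]
d=cv2.GaussianBlur(np.abs(a.astype(float)-b).mean(2),(5,5),0)
print("recorder",d[165:255,255:380].max(),"knob",d[195:225,305:350].max(),"seal",d[265:295,355:395].max(),"can",d[275:312,322:352].max())
a=np.load("top.npy",allow_pickle=True).item()["pixels"]; b=cv2.imread("pics/t23.png")[:,:,::-1]
d=cv2.GaussianBlur(np.abs(a.astype(float)-b).mean(2),(5,5),0)
print("recorder",d[150:255,255:360].max(),"knob",d[205:240,270:300].max(),"pack place",d[185:216,178:205].max(),"right side",d[100:290,375:480].max(),"turq",d[165:215,215:250].max())
finish_job()
```

```text
recorder 9.048177083333334 knob 7.037760416666667 seal 8.953125 can 11.427083333333334
recorder 2.21875 knob 2.1953125000000004 pack place 72.84895833333334 right side 2.8828125 turq 2.03515625
the job is handed in; nothing more can be done
```

All the steps were carried out and the job was handed in at about 37 s of the 72 s allowed. The station gave no verdict.

**What I did**
- **Opening the hatch:** I pushed it to the stop (12 N) and it sprang wide open.
- **Placing the pack:** I gripped the black pack by its rib. I lowered it to the bay floor (contact 7.6 N) and let go.
- **Closing the hatch:** I swung it down from behind with the closed fingers and pushed to the stop (13 N). It stayed shut after release.
- **Battery-check slide:** I pushed it until it hit its hard stop (12 N), then let it return.

**Last checks**
- **Recorder:** the final side and top pictures show the hatch shut and the knob home, matching the pictures from the start. The recorder area in the top view differs by at most 2 grey levels.
- **Other things on the bench:** everything I compared is unmoved. That covers the items right of the recorder and the nearer turquoise look-alike in the top view, and the seal and canister in the side view (small differences only). The far look-alike and the screw tray I checked by eye alone.
- **Pack:** my last view of it, before the hatch closed, showed it flat and centred in the bay. It cannot be checked under the shut hatch.

**One disagreement with the description:** with the jaws shut, the fingertips were about 18 mm behind the reported tool point, not 11 mm ahead of it. I found this by careful contact on the hatch and used the measured value for everything after.

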